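# Reload the reagent tray of a liquid handler

## Robot

A 6-joint arm with a two-finger parallel gripper is mounted at the origin on the work surface. World frame = base frame: x ahead of the robot, y to its left, z up, the work surface at z = 0. Lengths are in m, angles in degrees, forces in N, time in s.
With the tool pointing down it reaches from about 0.375 to 0.9 m from the base axis. Payload 3.1 kg.
Tool frame: the origin (TCP) lies at the very end of the fingers, on their centre line; the grasp point (between the pads) lies 19 mm behind it; z points along the fingers, y is the line along which they close (so a half turn about z gives the same grasp; the last joint's range is limited). The gripper opens to 87 mm and grips with 3 to 60 N. Pads are 19 mm wide; open, the fingers measure 117 mm over their backs; the gripper's body (75 mm by 190 mm) begins 51 mm behind the grasp point.
Start: joints at [57.21, 30.224, 82.088, -0, 67.689, -10.227], TCP at [0.24, 0.577, 0.223] pointing down, gripper open.
Joint ranges: [-176.69, 176.69], [-43.24, 126.21], [12.49, 139.97], [-82, 262], [0, 151.66], [-163.58, 163.58]. Speed limits (degrees/s): [159.86, 159.86, 180, 180, 180, 180].

## Interface

Orientations are given as a 3x3 rotation matrix whose columns are the frame's x, y, z axes.
In Python, from rig import readout, viewer, ticket gives the robot as it stands.
- The arm moves only by the tool send_rows, never from a script. Its argument "moves" is a list of rows, each a list of 6 numbers: the shift along the tool's x, y, z in units of 250 mm (1.0 is 250 mm), then the turn, a rotation vector about the tool's x, y, z in units of 90 degrees (1.0 is 90 degrees). A call has 1 to 12 rows; each row is the pose to reach, as a shift and turn from the pose commanded when the call began, along the tool's axes at that moment; what a row does not reach only later rows make up. A row lasts 1/10 s, in which the tool goes at most 50 mm and 8.59 degrees, less where a joint would pass 70% of its speed; a pose out of reach is approached as far as the arm can. A call with a number of a shift or a turn outside -1 to 1 is refused whole. A call with a gripper value outside its range is refused whole. "grip" is the opening, from 0 (shut) to 1 (fully open), set as the call begins (left out, the last holds). The fingers move at their own pace and stop on an object; the grip force is fixed at half the most. Time passes only in rows, so rows that repeat a pose let the fingers close. It gives the time, the measured TCP pose, the force, the opening and the grip force at its end, in the units of the state.
- readout.read_state(): the state, without advancing time (a new reading comes with each control period).
- viewer.capture(name): name is "side" or "top" or "wrist"; returns (picture, depth): 420x560x3 uint8, red, green, blue; 420x560 float32, m along the optical axis (not along the pixel's ray), 0 where there is no reading.
- viewer.camera_info(name): a dict with "fx", "fy", "cx", "cy" (pixels), "distortion" ([k1, k2, p1, p2, k3] as OpenCV has them; the pictures are not rectified), "R" (3x3) and "t" (3): a world point X has camera coordinates R X + t; the wrist camera has in their place "tool_from_camera" (4x4, takes a point from camera to tool coordinates, whose origin is the TCP and whose axes are the flange's). Camera axes: x right, y down, z forward; pixel columns grow to the right and rows downward; lengths in m; the calibration is good to about 2 mm. A picture is of the moment at which its call begins: read the wrist's pose just before it. camera_info takes no time and is no camera call.
- ticket.hand_in(): hands the job in; it is judged then, once.
The state is a dict: "time_s": time; "joint_positions": joint angles; "qvel": joint speeds; "tau": joint torques, N m; "position": TCP position; "tcp_rot": TCP orientation; "force": force on the tool from outside, world axes, zero at the start; "moment": the same for the moment, N m; "opening": opening from 0.0 (shut) to 1.0 (fully open); "grasp_force": force on a finger pad.
Only numpy, scipy, OpenCV 4.12 (cv2) and the standard library are available. Lean on these libraries where they do the work, as an engineer would, in place of code of your own. Each camera call takes 0.05 s, during which the arm holds its last target. There are 200 camera calls.

## Task

Reload the liquid handler's pulled-out reagent tray for the next run: move every used (grey-lidded) trough that is still in the tray into the orange bin, and press each fresh trough fully home, flat on the bay floor, in the bay in line with the tag of its own lid colour. When all of that is done, push the tray home against the rear dock and let go, with every trough still fully down; leave the wash bottle, tip box and stop box where they are.

Things in the scene. Friction and masses are not known exactly. Their poses are not given: they have to be found in the camera images.
- fresh_blue: fresh reagent trough, standing on the table left of the station at the start: closed rigid white box 112 x 42 mm, 42 mm tall, with blue lid and a blue grip rib (70 long, 12 wide, 20 tall, top 62 mm above the underside) along the lid's middle; 160 to 260 g. 3 or 4 of the colours are present. Origin: centre of underside; x along its length (either end may lead), z up
- fresh_green: fresh reagent trough, standing on the table left of the station at the start: closed rigid white box 112 x 42 mm, 42 mm tall, with green lid and a green grip rib (70 long, 12 wide, 20 tall, top 62 mm above the underside) along the lid's middle; 160 to 260 g. 3 or 4 of the colours are present. Origin: centre of underside; x along its length (either end may lead), z up
- fresh_yellow: fresh reagent trough, standing on the table left of the station at the start: closed rigid white box 112 x 42 mm, 42 mm tall, with yellow lid and a yellow grip rib (70 long, 12 wide, 20 tall, top 62 mm above the underside) along the lid's middle; 160 to 260 g. 3 or 4 of the colours are present. Origin: centre of underside; x along its length (either end may lead), z up
- fresh_red: fresh reagent trough, standing on the table left of the station at the start: closed rigid white box 112 x 42 mm, 42 mm tall, with red lid and a red grip rib (70 long, 12 wide, 20 tall, top 62 mm above the underside) along the lid's middle; 160 to 260 g. 3 or 4 of the colours are present. Origin: centre of underside; x along its length (either end may lead), z up
- used_1: used trough of the last run: shape and size as the fresh ones (112 x 42 x 62 mm with rib) but lid and rib dark grey, 200 g. If present (two or three are), it starts pressed home in one of the tray's bays. Origin: centre of underside, x along its length, z up
- used_2: used trough of the last run: shape and size as the fresh ones (112 x 42 x 62 mm with rib) but lid and rib dark grey, 200 g. If present (two or three are), it starts pressed home in one of the tray's bays. Origin: centre of underside, x along its length, z up
- used_3: used trough of the last run: shape and size as the fresh ones (112 x 42 x 62 mm with rib) but lid and rib dark grey, 200 g. If present (two or three are), it starts pressed home in one of the tray's bays. Origin: centre of underside, x along its length, z up
- used_4: used trough of the last run: shape and size as the fresh ones (112 x 42 x 62 mm with rib) but lid and rib dark grey, 200 g. If present (two or three are), it starts pressed home in one of the tray's bays. Origin: centre of underside, x along its length, z up
- tag_blue: blue colour tag, fixed block 22 x 36 x 20 mm on top of the station's rear dock, in line with one bay of the tray: troughs of this lid colour belong in that bay; the order of the tags differs from run to run. Origin: centre of its underside (55 mm above the table); x along the tray's sliding direction, away from the robot; y across the bays
- tag_green: green colour tag, fixed block 22 x 36 x 20 mm on top of the station's rear dock, in line with one bay of the tray: troughs of this lid colour belong in that bay; the order of the tags differs from run to run. Origin: centre of its underside (55 mm above the table); x along the tray's sliding direction, away from the robot; y across the bays
- tag_yellow: yellow colour tag, fixed block 22 x 36 x 20 mm on top of the station's rear dock, in line with one bay of the tray: troughs of this lid colour belong in that bay; the order of the tags differs from run to run. Origin: centre of its underside (55 mm above the table); x along the tray's sliding direction, away from the robot; y across the bays
- tag_red: red colour tag, fixed block 22 x 36 x 20 mm on top of the station's rear dock, in line with one bay of the tray: troughs of this lid colour belong in that bay; the order of the tags differs from run to run. Origin: centre of its underside (55 mm above the table); x along the tray's sliding direction, away from the robot; y across the bays
- tray (a joint): sliding aluminium four-bay tray of the fixed reagent station (black deck plate 270 x 280 mm, 20 mm thick, low side rails, aluminium rear dock 55 mm high at the far end): 0 = pulled out for loading (as at the start), 0.060 m = home against the dock. Slides along tray_mid's x, away from the robot, with about 4 N of friction and stays where it is left
- tray_mid (a point): middle of the tray at bay floor height (28 mm above the table); x the sliding direction, y across the bays, z up. The four bays, long side along x, have centres at y = -90, -30, +30, +90 mm. A seated trough has its underside at z = 0 here, lid at 42 mm, rib top at 62 mm
- bay_1 (a point): centre of a bay's floor. Opening 116 x 46 mm (2 mm of play all round), walls 22 mm high with rounded tops. A sprung steel clip at each end: a trough merely set down stands about 8 mm proud on the clips, perhaps askew; a push of 4 to 12 N straight down on its middle (or its high end) presses it to the floor, where they hold it; pulling it out takes up to 6 N besides its weight. Axes as tray_mid
- bay_2 (a point): centre of a bay's floor. Opening 116 x 46 mm (2 mm of play all round), walls 22 mm high with rounded tops. A sprung steel clip at each end: a trough merely set down stands about 8 mm proud on the clips, perhaps askew; a push of 4 to 12 N straight down on its middle (or its high end) presses it to the floor, where they hold it; pulling it out takes up to 6 N besides its weight. Axes as tray_mid
- bay_3 (a point): centre of a bay's floor. Opening 116 x 46 mm (2 mm of play all round), walls 22 mm high with rounded tops. A sprung steel clip at each end: a trough merely set down stands about 8 mm proud on the clips, perhaps askew; a push of 4 to 12 N straight down on its middle (or its high end) presses it to the floor, where they hold it; pulling it out takes up to 6 N besides its weight. Axes as tray_mid
- bay_4 (a point): centre of a bay's floor. Opening 116 x 46 mm (2 mm of play all round), walls 22 mm high with rounded tops. A sprung steel clip at each end: a trough merely set down stands about 8 mm proud on the clips, perhaps askew; a push of 4 to 12 N straight down on its middle (or its high end) presses it to the floor, where they hold it; pulling it out takes up to 6 N besides its weight. Axes as tray_mid
- tray_front (a point): top edge, middle, of the outer face of the tray's grey front panel (facing the robot, 250 mm wide, 46 mm tall, its top 68 mm above the table): push this panel to slide the tray home
- bin: orange open bin for used troughs, fixed: 220 x 150 mm outside, 60 mm tall, walls 5 mm; it takes three troughs side by side, lying along its 150 mm side. Origin: centre of its underside, x along its 220 mm side
- bin_in (a point): centre of the bin's inner floor, 5 mm above the table; axes as the bin's
- wash_bottle: bystander: white wash bottle with blue cap and spout, 66 mm across, 185 mm tall; origin centre of its base
- tip_box: bystander: blue pipette-tip box 122 x 84 x 56 mm; origin centre of its underside
- stop_box: bystander: yellow stop-switch box 70 x 70 x 50 mm with red mushroom button; origin centre of its underside

How it is judged (in metres and radians):
On the way, in this order (a step that is already met when the one before it is completed fails the run):
1. with the tray not yet home, every used trough is in the bin and every fresh trough is pressed home in the bay of its colour (y of fresh_blue in the frame of tag_blue between -0.009 and 0.009 m and x of fresh_blue in the frame of tray_mid between -0.009 and 0.009 m and z of fresh_blue in the frame of tray_mid between -0.005 and 0.004 m and angle between each of fresh_blue, fresh_green, fresh_yellow, fresh_red's own z axis and vertical below 0.06 rad and angle between the x axis of each of fresh_blue, fresh_green, fresh_yellow, fresh_red and the x axis of tray_mid, either way round below 0.1 rad and y of fresh_green in the frame of tag_green between -0.009 and 0.009 m and x of fresh_green in the frame of tray_mid between -0.009 and 0.009 m and z of fresh_green in the frame of tray_mid between -0.005 and 0.004 m and y of fresh_yellow in the frame of tag_yellow between -0.009 and 0.009 m and x of fresh_yellow in the frame of tray_mid between -0.009 and 0.009 m and z of fresh_yellow in the frame of tray_mid between -0.005 and 0.004 m and y of fresh_red in the frame of tag_red between -0.009 and 0.009 m and x of fresh_red in the frame of tray_mid between -0.009 and 0.009 m and z of fresh_red in the frame of tray_mid between -0.005 and 0.004 m and x of used_1 in the frame of bin_in between -0.105 and 0.105 m and y of used_1 in the frame of bin_in between -0.07 and 0.07 m and z of used_1 in the frame of bin_in between -0.01 and 0.05 m and x of used_2 in the frame of bin_in between -0.105 and 0.105 m and y of used_2 in the frame of bin_in between -0.07 and 0.07 m and z of used_2 in the frame of bin_in between -0.01 and 0.05 m and x of used_3 in the frame of bin_in between -0.105 and 0.105 m and y of used_3 in the frame of bin_in between -0.07 and 0.07 m and z of used_3 in the frame of bin_in between -0.01 and 0.05 m and x of used_4 in the frame of bin_in between -0.105 and 0.105 m and y of used_4 in the frame of bin_in between -0.07 and 0.07 m and z of used_4 in the frame of bin_in between -0.01 and 0.05 m and value of joint tray below 0.05 m), for 0.2 s.
2. the tray is pushed home (value of joint tray above 0.056 m), for 0.2 s.
At the end, for the whole second after the job is handed in: every fresh trough stands level on the floor of the bay in line with its tag (underside within 4 mm of the floor, within 9 mm of the bay centre, square within 0.1 rad), every used trough lies inside the bin, all at rest, and the tray is within 4 mm of its home stop (y of fresh_blue in the frame of tag_blue between -0.009 and 0.009 m and x of fresh_blue in the frame of tray_mid between -0.009 and 0.009 m and z of fresh_blue in the frame of tray_mid between -0.005 and 0.004 m and angle between each of fresh_blue, fresh_green, fresh_yellow, fresh_red's own z axis and vertical below 0.06 rad and angle between the x axis of each of fresh_blue, fresh_green, fresh_yellow, fresh_red and the x axis of tray_mid, either way round below 0.1 rad and y of fresh_green in the frame of tag_green between -0.009 and 0.009 m and x of fresh_green in the frame of tray_mid between -0.009 and 0.009 m and z of fresh_green in the frame of tray_mid between -0.005 and 0.004 m and y of fresh_yellow in the frame of tag_yellow between -0.009 and 0.009 m and x of fresh_yellow in the frame of tray_mid between -0.009 and 0.009 m and z of fresh_yellow in the frame of tray_mid between -0.005 and 0.004 m and y of fresh_red in the frame of tag_red between -0.009 and 0.009 m and x of fresh_red in the frame of tray_mid between -0.009 and 0.009 m and z of fresh_red in the frame of tray_mid between -0.005 and 0.004 m and x of used_1 in the frame of bin_in between -0.105 and 0.105 m and y of used_1 in the frame of bin_in between -0.07 and 0.07 m and z of used_1 in the frame of bin_in between -0.01 and 0.05 m and x of used_2 in the frame of bin_in between -0.105 and 0.105 m and y of used_2 in the frame of bin_in between -0.07 and 0.07 m and z of used_2 in the frame of bin_in between -0.01 and 0.05 m and x of used_3 in the frame of bin_in between -0.105 and 0.105 m and y of used_3 in the frame of bin_in between -0.07 and 0.07 m and z of used_3 in the frame of bin_in between -0.01 and 0.05 m and x of used_4 in the frame of bin_in between -0.105 and 0.105 m and y of used_4 in the frame of bin_in between -0.07 and 0.07 m and z of used_4 in the frame of bin_in between -0.01 and 0.05 m and linear speed of each of fresh_blue, fresh_green, fresh_yellow, fresh_red, used_1, used_2, used_3, used_4 below 0.02 m/s and value of joint tray above 0.056 m); the robot touches nothing.
It fails at once if the wash bottle is shoved more than 30 mm (distance of wash_bottle from where it was at the start of the episode above 0.03 m).
It fails at once if the tip box is shoved more than 30 mm (distance of tip_box from where it was at the start of the episode above 0.03 m).
It fails at once if the stop box is shoved more than 30 mm (distance of stop_box from where it was at the start of the episode above 0.03 m).
Of fresh_blue, fresh_green, fresh_yellow, fresh_red only 3 to 4 are there at a start; the rules pass over those that are not, and their reading is None.
Of used_1, used_2, used_3, used_4 only 2 to 3 are there at a start; the rules pass over those that are not, and their reading is None.
At some moment in a run one of fresh_blue, fresh_green, fresh_yellow, fresh_red may be knocked a few centimetres aside while the robot is not near it.
Once in a run the grip may slacken for a moment while it holds something.
It also fails if it takes over 210 s, if anything falls off the work surface, if the arm or the gripper's body presses on something with over 40 N, if the wrist force passes 120 N, or if a joint passes its speed limit or range.

## Working session

There is one attempt and no reset: what is moved stays moved. The work goes in short steps, Python scripts to look and compute and a tool call to move; the robot and the scene stay as the last step left them, time stands still between calls to the robot, and variables do not carry over. Pictures are saved under pics/ and viewed, at most 14 in all, crops included, and the job is handed in when it is done.

Besides the shell and the picture viewer there is one more tool, called after "Request:" as name(argument=value, ...), one argument or row to a line, values as JSON. send_rows: Moves the arm, as the interface text tells. Shifts and turns lie within -1 to 1; 1 stands for 250 mm of shift or 90 degrees of turn. Its arguments: {"type":"object","properties":{"moves":{"type":"array"},"grip":{"type":"number"}},"required":["moves"]}

```bash
ls; mkdir -p pics; python3 - <<'E'
from rig import readout, viewer
import cv2,numpy as np
s=readout.read_state();print({k:np.round(v,3).tolist() for k,v in s.items()})
for n in("top","side"):
    i=viewer.camera_info(n);print(n,i)
    p,d=viewer.capture(n);np.savez(f"pics/{n}0.npz",p=p,d=d);cv2.imwrite(f"pics/{n}0.png",p[:,:,::-1])
print(viewer.camera_info("wrist"))
E
```

```text
pics
{'time_s': 0.0, 'joint_positions': [57.211, 30.278, 82.157, -0.002, 67.686, -10.23], 'qvel': [0.059, -0.136, 0.015, -0.001, 0.004, 0.077], 'tau': [0.002, -44.004, -17.659, 0.063, 0.058, -0.0], 'position': [0.239, 0.577, 0.222], 'tcp_rot': [[-0.923, 0.384, -0.001], [0.384, 0.923, -0.002], [0.0, -0.002, -1.0]], 'force': [-0.069, -0.464, -0.983], 'moment': [0.019, -0.013, 0.034], 'grasp_force': 0.0, 'opening': 1.002}
top {'fx': 407.2100294746723, 'fy': 407.2100294746723, 'cx': 283.01542479621213, 'cy': 206.4200437312259, 'distortion': array([-0.04308104,  0.        ,  0.        ,  0.        ,  0.        ]), 'R': array([[-0.02067109, -0.99952499, -0.02285837],
       [-0.99703437,  0.022304  , -0.07365453],
       [ 0.07412938,  0.02126806, -0.99702182]]), 't': array([0.12592917, 0.54379114, 1.0203863 ])}
side {'fx': 498.2725681670016, 'fy': 498.2725681670016, 'cx': 285.3345364220296, 'cy': 207.18729504627098, 'distortion': array([-0.11356435,  0.        ,  0.        ,  0.        ,  0.        ]), 'R': array([[-0.95274249, -0.30366536,  0.00831243],
       [-0.22923774,  0.70073434, -0.6755897 ],
       [ 0.19932838, -0.64556853, -0.73723094]]), 't': array([0.52748645, 0.08717355, 1.54340127])}
{'fx': 343.22085124525506, 'fy': 343.22085124525506, 'cx': 279.98232936019446, 'cy': 211.38687617383962, 'distortion': array([-0.02935832,  0.        ,  0.        ,  0.        ,  0.        ]), 'tool_from_camera': array([[-1.46299990e-04, -9.53818249e-01, -3.00384299e-01,
         8.24012827e-02],
       [ 9.99999801e-01,  4.47550585e-05, -6.29154564e-04,
         1.21865800e-04],
       [ 6.13542821e-04, -3.00384331e-01,  9.53818052e-01,
        -1.61470054e-01],
       [ 0.00000000e+00,  0.00000000e+00,  0.00000000e+00,
         1.00000000e+00]])}
```

View pics/top0.png

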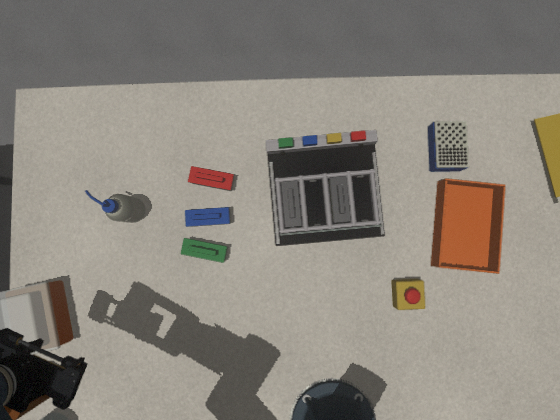

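View pics/side0.png

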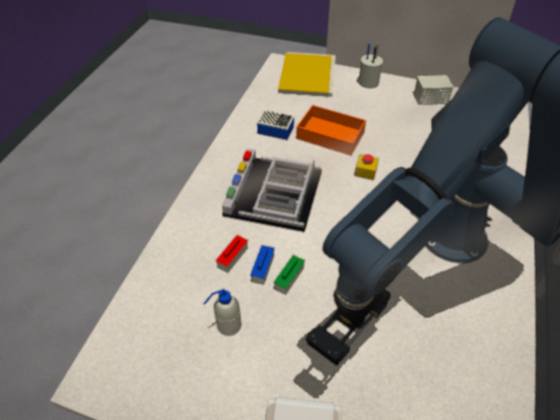

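The top view shows red (212,178), blue (208,216) and green (205,250) fresh troughs. The tags run green 286, blue 310, yellow 334, red 358 along row ~140. Grey troughs sit in the bays at (290,203) and (341,199), and the bin is at (468,225). The side view agrees.

```bash
cat > h.py <<'E'
import numpy as np,cv2
from rig import readout,viewer
def cloud(n,p=None,d=None):
    s=readout.read_state(); i=viewer.camera_info(n)
    if p is None: p,d=viewer.capture(n)
    K=np.array([[i['fx'],0,i['cx']],[0,i['fy'],i['cy']],[0,0,1]])
    v,u=np.mgrid[:420,:560].astype(float)
    q=cv2.undistortPoints(np.stack([u.ravel(),v.ravel()],1)[:,None],K,i['distortion'])[:,0]
    c=np.c_[q,np.ones(len(q))]*d.reshape(-1,1)
    if n=='wrist':
        T=i['tool_from_camera']; c=c@T[:3,:3].T+T[:3,3]
        w=c@np.array(s['tcp_rot']).T+np.array(s['position'])
    else: w=(c-i['t'])@i['R']
    return p,d,w.reshape(420,560,3)
def masks(p):
    h=cv2.cvtColor(p,cv2.COLOR_RGB2HSV).astype(int);H,S,V=h[...,0],h[...,1],h[...,2]
    g=(S>120)&(V>50)
    return dict(red=g&((H<5)|(H>174)),orange=g&(H>=5)&(H<16),yellow=g&(H>=18)&(H<35),green=g&(H>45)&(H<85),blue=g&(H>100)&(H<130))
def rect(pts):
    (cx,cy),(a,b),t=cv2.minAreaRect((pts*1000).astype(np.float32))
    if a<b:a,b,t=b,a,t+90
    return np.round([cx,cy,a,b,(t+90)%180-90],1)
def report(w,m,zlo,zhi,minpx=25,d=None):
    m=m&(w[...,2]>zlo)&(w[...,2]<zhi)
    n,l,st,_=cv2.connectedComponentsWithStats(m.astype(np.uint8))
    return [(rect(w[l==k][:,:2]),round(float(np.median(w[l==k][:,2]))*1000,1) if 0 else round(float(np.median(w[l==k][:,2])*1000),1),st[k,4]) for k in range(1,n) if st[k,4]>=minpx]
E
cat > m0.py <<'E'
from h import *
for n in("top","side"):
    f=np.load(f"pics/{n}0.npz");p,d,w=cloud(n,f['p'],f['d']);M=masks(p)
    roi=(w[...,0]>.3)&(w[...,0]<.85)&(w[...,1]<.5)&(w[...,1]>-.6)
    for c,m in M.items():
        for r in report(w,m&roi,.03,.085): print(n,c,r)
    g=p.astype(int);V=g.max(2)
    grey=(V<110)&(V-g.min(2)<25)&roi
    for r in report(w,grey,.060,.1,60): print(n,'grey',r)
    for r in report(w,roi&(V>=0),.045,.056,60): print(n,'z50',r)
    print(n,'table z',np.median(w[roi&(abs(w[...,2])<.01)][:,2]))
E
python3 m0.py
```

```text
top red (array([713.4, -74. ,  34.7,  21. , -86.7]), 76.5, np.int32(136))
top red (array([621.9, 296.5, 111.7,  41.4,  77.9]), 44.7, np.int32(699))
top red (array([ 321.3, -191.9,   32.8,   32.2,   43.2]), 74.1, np.int32(173))
top orange (array([ 487. , -347.8,  219.2,  153. ,   -7.2]), 54.1, np.int32(1488))
top yellow (array([709.1, -15.9,  37.7,  21.4, -84.5]), 76.8, np.int32(130))
top yellow (array([ 327.7, -192.1,   68.8,   56.3,  -88.9]), 51.9, np.int32(436))
top blue (array([705.3,  44.6,  33.4,  21. , -87.1]), 76.8, np.int32(116))
top blue (array([524.1, 305.6, 109.3,  40.2, -87.3]), 44.8, np.int32(657))
top grey (array([558.2, -24.6, 112.4,  42. ,   4.1]), 72.4, np.int32(797))
top grey (array([549.6,  92.7, 112. ,  41.8,   4.1]), 72.5, np.int32(780))
top grey (array([546.5, 487.2,  63.2,  22.3,  -2.1]), 80.8, np.int32(161))
top grey (array([484.8, -21.3,  73.1,   5.5, -86.1]), 69.3, np.int32(61))
top z50 (array([ 671.7, -282.2,  141.9,   67.5,   34.9]), 50.3, np.int32(161))
top z50 (array([700. , -57.5,  95.8,   9.4, -89.1]), 53.7, np.int32(74))
top z50 (array([556.1,   3.8, 
[... 1134 characters left out ...]
112.6,  40.7, -87.3]), 43.2, np.int32(434))
side grey (array([553.6, -26.3, 100.4,  51.4,   4.1]), 76.0, np.int32(194))
side grey (array([549.3,  95.3, 108.4,  48.4,   2.6]), 71.1, np.int32(427))
side z50 (array([ 488.6, -421.7,  211.9,   57.9,    6.2]), 51.0, np.int32(126))
side z50 (array([ 692. , -304.9,  121.3,   89.2,    0. ]), 52.8, np.int32(159))
side z50 (array([ 487.5, -281.2,  230.1,   73.7,   10.1]), 50.3, np.int32(153))
side z50 (array([704.6,  13.5, 285.2,  37.9, -86.5]), 52.4, np.int32(216))
side z50 (array([ 328.3, -191.9,   74.1,   56.3,   89.7]), 49.8, np.int32(159))
side z50 (array([556.2,   6.4, 254.8, 145.1, -85.5]), 49.3, np.int32(811))
side table z 0.0006921292997731508
```

```bash
cat > plan.py <<'E'
# python3 plan.py "x y z a" ... (mm, deg): prints the row for each target from the commanded pose; commits last as new commanded
import sys,json,os,numpy as np
F='cmd.json'
c=json.load(open(F)) if os.path.exists(F) else [240,577,223,157.4]
def row(c,t):
    a=np.radians(c[3]);d=np.array(t[:3])-c[:3]
    l=[d[0]*np.cos(a)+d[1]*np.sin(a), d[0]*np.sin(a)-d[1]*np.cos(a), -d[2]]
    return [round(v/250,3) for v in l]+[0,0,round((c[3]-t[3])/90,3)]
if __name__=='__main__':
    for call in sys.argv[1:]:            # each arg = one call; waypoints separated by ';'
        W=[list(map(float,s.split())) for s in call.split(';')]
        p=c
        for t in W:
            n=max(np.linalg.norm(np.array(t[:3])-p[:3])/50,abs(t[3]-p[3])/8.59); print(row(c,t),'rows>=%.1f'%n); p=t
        c=W[-1]; print('--')
    json.dump(c,open(F,'w'))
E
python3 plan.py "400 290 250 80" "545 4 190 4.1"
```

```text
[np.float64(-1.032), np.float64(-0.814), np.float64(-0.108), 0, 0, 0.86] rows>=9.0
--
[np.float64(-1.026), np.float64(0.77), np.float64(0.24), 0, 0, 0.843] rows>=8.8
--
```

```bash
rm cmd.json; sed -i 's/round(v\/250,3)/round(float(v)\/250,3)/' plan.py; python3 plan.py "385 310 250 80" "540 30 190 4.1"  "545 4 190 4.1"
```

```text
[-0.946, -0.763, -0.108, 0, 0, 0.86] rows>=9.0
--
[-0.995, 0.805, 0.24, 0, 0, 0.843] rows>=8.8
--
[0.013, 0.105, -0.0, 0, 0, 0.0] rows>=0.5
--
```

Request:
send_rows(
  moves=[
    [-0.946, -0.763, -0.108, 0, 0, 0.86],
    [-0.946, -0.763, -0.108, 0, 0, 0.86],
    [-0.946, -0.763, -0.108, 0, 0, 0.86],
    [-0.946, -0.763, -0.108, 0, 0, 0.86],
    [-0.946, -0.763, -0.108, 0, 0, 0.86],
    [-0.946, -0.763, -0.108, 0, 0, 0.86],
    [-0.946, -0.763, -0.108, 0, 0, 0.86],
    [-0.946, -0.763, -0.108, 0, 0, 0.86],
    [-0.946, -0.763, -0.108, 0, 0, 0.86],
    [-0.946, -0.763, -0.108, 0, 0, 0.86],
    [-0.946, -0.763, -0.108, 0, 0, 0.86],
    [-0.946, -0.763, -0.108, 0, 0, 0.86],
  ],
  grip=0.45,
)

```text
time_s: 1.3
position: [0.3848, 0.3103, 0.2494]
tcp_rot: [[0.171, 0.985, -0.0], [0.985, -0.171, -0.0], [-0.0, -0.0, -1.0]]
force: [0.2, 0.7, 0.2]
opening: 0.45
grasp_force: 0.0
```

Request:
send_rows(
  moves=[
    [-0.995, 0.805, 0.24, 0, 0, 0.843],
    [-0.995, 0.805, 0.24, 0, 0, 0.843],
    [-0.995, 0.805, 0.24, 0, 0, 0.843],
    [-0.995, 0.805, 0.24, 0, 0, 0.843],
    [-0.995, 0.805, 0.24, 0, 0, 0.843],
    [-0.995, 0.805, 0.24, 0, 0, 0.843],
    [-0.995, 0.805, 0.24, 0, 0, 0.843],
    [-0.995, 0.805, 0.24, 0, 0, 0.843],
    [-0.995, 0.805, 0.24, 0, 0, 0.843],
    [-0.995, 0.805, 0.24, 0, 0, 0.843],
    [-0.995, 0.805, 0.24, 0, 0, 0.843],
    [-0.995, 0.805, 0.24, 0, 0, 0.843],
  ],
)

```text
time_s: 2.5
position: [0.5401, 0.0308, 0.1896]
tcp_rot: [[0.997, 0.076, 0.0], [0.076, -0.997, -0.0], [0.0, 0.0, -1.0]]
force: [0.5, 0.5, -0.3]
opening: 0.451
grasp_force: 0.0
```

Request:
send_rows(
  moves=[
    [0.013, 0.105, 0, 0, 0, 0],
    [0.013, 0.105, 0, 0, 0, 0],
    [0.013, 0.105, 0, 0, 0, 0],
    [0.013, 0.105, 0, 0, 0, 0],
  ],
)

```text
time_s: 2.9
position: [0.5449, 0.0051, 0.1895]
tcp_rot: [[0.997, 0.074, -0.001], [0.074, -0.997, 0.0], [-0.0, -0.0, -1.0]]
force: [-0.3, -0.0, 0.3]
opening: 0.447
grasp_force: 0.0
```

```bash
cat > w.py <<'E'
import sys
from h import *
s=readout.read_state();print('t',s['time_s'],np.round(s['position'],4),'a',np.round(np.degrees(np.arctan2(s['tcp_rot'][1][0],s['tcp_rot'][0][0])),2),'F',np.round(s['force'],1),s['opening'],s['grasp_force'])
p,d,w=cloud('wrist');cv2.imwrite(f'pics/{sys.argv[1]}.png',p[:,:,::-1]);np.savez('pics/last.npz',p=p,d=d,w=w)
M=masks(p)
for c,m in M.items():
    for r in report(w,m,.03,.1,200): print(c,r)
g=p.astype(int);V=g.max(2);grey=(V<110)&(V-g.min(2)<25)&(w[...,0]>.48)&(w[...,0]<.64)
for r in report(w,grey,.060,.1,500): print('lid',r)
for r in report(w,grey,.083,.1,300): print('rib',r)
for r in report(w,w[...,2]>0,.046,.053,300): print('wall',r)
E
python3 w.py w1
```

```text
t 2.9 [0.5449 0.0051 0.1895] a 4.22 F [-0.3 -0.   0.3] 0.44708537137793214 0.0
red (array([705.8, -76.1,  35.5,   5.2,  89.6]), 69.8, np.int32(457))
red (array([614.2, 247.6,  41.4,  19.3,  -9.4]), 40.9, np.int32(1045))
orange (array([ 489.1, -274.9,   83.9,    4.2,   -6.7]), 35.0, np.int32(587))
orange (array([ 404.2, -264. ,   27.6,    3.8,   -7.2]), 42.8, np.int32(339))
yellow (array([701.3, -16.8,  34.4,   2. , -86.6]), 68.4, np.int32(372))
green (array([693.1, 101.7,  35.5,   4.3, -82.3]), 69.5, np.int32(365))
green (array([435.5, 274. ,  39.7,  32. , -11.3]), 40.8, np.int32(377))
blue (array([697. ,  42.1,  34.7,   1.7, -86.4]), 67.9, np.int32(373))
blue (array([528.3, 260.3,  42.1,  27. ,  -2.6]), 41.0, np.int32(1056))
lid (array([560. , -26.8, 112. ,  42.2,   3.9]), 69.5, np.int32(5890))
lid (array([554.4,  86.3,  70.7,  19.4,  17.3]), 77.3, np.int32(1023))
rib (array([553.1,  87.3,  70. ,  10.1,  11.8]), 87.5, np.int32(336))
rib (array([560.4, -26.7,  69.5,  12.2,   4. ]), 89.2, np.int32(1243))
wall (array([695.3,  12.6, 275.6,   2.7, -86. ]), 50.5, np.int32(972))
wall (array([557.4,   2.5, 250.6, 141.3, -86.1]), 49.0, np.int32(13696))
```

View pics/w1.png

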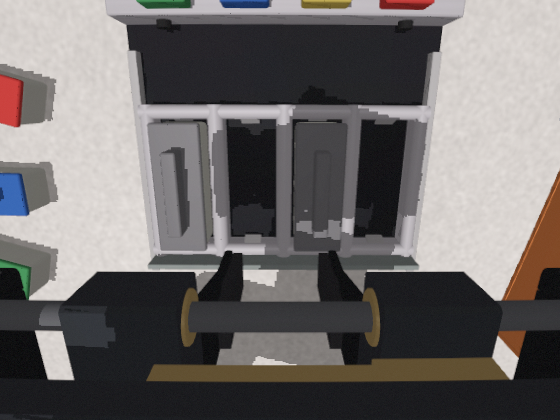

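```bash
python3 plan.py "560 -27 120 4; 560 -27 73 4" "560 -27 165 4"  "500 -200 165 44" "437 -343 165 82.8" "437 -343 52 82.8" "437 -343 165 82.8"; python3 -c "
import json;json.dump([437,-343,165,82.8],open('cmd.json','w'))"
```

```text
[0.051, 0.128, 0.28, 0, 0, 0.001] rows>=1.6
[0.051, 0.128, 0.468, 0, 0, 0.001] rows>=0.9
--
[0.0, 0.0, -0.368, 0, 0, 0.0] rows>=1.8
--
[-0.288, 0.674, -0.0, 0, 0, -0.444] rows>=4.7
--
[-0.579, 0.236, -0.0, 0, 0, -0.431] rows>=4.5
--
[0.0, 0.0, 0.452, 0, 0, 0.0] rows>=2.3
--
[0.0, 0.0, -0.452, 0, 0, 0.0] rows>=2.3
--
```

Request:
send_rows(
  moves=[
    [0.051, 0.128, 0.1, 0, 0, 0],
    [0.051, 0.128, 0.28, 0, 0, 0],
    [0.051, 0.128, 0.28, 0, 0, 0],
    [0.051, 0.128, 0.35, 0, 0, 0],
    [0.051, 0.128, 0.4, 0, 0, 0],
    [0.051, 0.128, 0.44, 0, 0, 0],
    [0.051, 0.128, 0.468, 0, 0, 0],
    [0.051, 0.128, 0.468, 0, 0, 0],
    [0.051, 0.128, 0.468, 0, 0, 0],
  ],
  grip=0.45,
)

```text
time_s: 3.85
position: [0.5606, -0.0264, 0.073]
tcp_rot: [[0.997, 0.073, 0.001], [0.073, -0.997, -0.0], [0.001, 0.0, -1.0]]
force: [0.2, 0.1, -0.2]
opening: 0.452
grasp_force: 0.0
```

Request:
send_rows(
  moves=[
    [0, 0, 0, 0, 0, 0],
    [0, 0, 0, 0, 0, 0],
    [0, 0, 0, 0, 0, 0],
    [0, 0, 0, 0, 0, 0],
    [0, 0, 0, 0, 0, 0],
    [0, 0, 0, 0, 0, 0],
    [0, 0, 0, 0, 0, 0],
    [0, 0, 0, 0, 0, 0],
  ],
  grip=0,
)

```text
time_s: 4.65
position: [0.5605, -0.0267, 0.0727]
tcp_rot: [[0.997, 0.073, 0.0], [0.073, -0.997, -0.0], [0.0, 0.0, -1.0]]
force: [0.1, -0.9, 1.3]
opening: 0.137
grasp_force: 30.0
```

Request:
send_rows(
  moves=[
    [0, 0, -0.01, 0, 0, 0],
    [0, 0, -0.03, 0, 0, 0],
    [0, 0, -0.06, 0, 0, 0],
    [0, 0, -0.1, 0, 0, 0],
    [0, 0, -0.15, 0, 0, 0],
    [0, 0, -0.2, 0, 0, 0],
    [0, 0, -0.27, 0, 0, 0],
    [0, 0, -0.33, 0, 0, 0],
    [0, 0, -0.368, 0, 0, 0],
    [0, 0, -0.368, 0, 0, 0],
    [0, 0, -0.368, 0, 0, 0],
  ],
)

```text
time_s: 5.75
position: [0.5601, -0.0264, 0.1647]
tcp_rot: [[0.997, 0.073, 0.0], [0.073, -0.997, 0.0], [0.0, 0.0, -1.0]]
force: [-0.5, 0.7, -2.2]
opening: 0.134
grasp_force: 30.0
```

Held: 12 mm opening, about 2 N of weight. The next moves take it to the bin.

Request:
send_rows(
  moves=[
    [-0.05, 0.11, 0, 0, 0, -0.07],
    [-0.11, 0.25, 0, 0, 0, -0.15],
    [-0.17, 0.38, 0, 0, 0, -0.23],
    [-0.22, 0.5, 0, 0, 0, -0.31],
    [-0.26, 0.6, 0, 0, 0, -0.39],
    [-0.288, 0.674, 0, 0, 0, -0.444],
    [-0.288, 0.674, 0, 0, 0, -0.444],
    [-0.288, 0.674, 0, 0, 0, -0.444],
  ],
)

```text
time_s: 6.55
position: [0.5001, -0.1995, 0.1637]
tcp_rot: [[0.72, 0.694, -0.002], [0.694, -0.72, 0.002], [0.0, -0.002, -1.0]]
force: [0.5, 0.3, -2.4]
opening: 0.135
grasp_force: 30.0
```

Request:
send_rows(
  moves=[
    [-0.1, 0.04, 0, 0, 0, -0.08],
    [-0.2, 0.08, 0, 0, 0, -0.16],
    [-0.3, 0.12, 0, 0, 0, -0.24],
    [-0.4, 0.16, 0, 0, 0, -0.32],
    [-0.5, 0.2, 0, 0, 0, -0.39],
    [-0.579, 0.236, 0, 0, 0, -0.431],
    [-0.579, 0.236, 0, 0, 0, -0.431],
    [-0.579, 0.236, 0, 0, 0, -0.431],
    [-0.579, 0.236, 0, 0, 0, -0.431],
  ],
)

```text
time_s: 7.45
position: [0.4382, -0.3411, 0.1642]
tcp_rot: [[0.123, 0.992, -0.001], [0.992, -0.123, 0.002], [0.002, -0.001, -1.0]]
force: [1.1, 0.3, -2.2]
opening: 0.133
grasp_force: 30.0
```

Request:
send_rows(
  moves=[
    [0, 0, 0.08, 0, 0, 0],
    [0, 0, 0.18, 0, 0, 0],
    [0, 0, 0.28, 0, 0, 0],
    [0, 0, 0.36, 0, 0, 0],
    [0, 0, 0.42, 0, 0, 0],
    [0, 0, 0.452, 0, 0, 0],
    [0, 0, 0.452, 0, 0, 0],
    [0, 0, 0.452, 0, 0, 0],
  ],
)

```text
time_s: 8.25
position: [0.4385, -0.3425, 0.0519]
tcp_rot: [[0.123, 0.992, 0.0], [0.992, -0.123, 0.0], [0.0, 0.0, -1.0]]
force: [0.1, -0.7, -1.4]
opening: 0.134
grasp_force: 30.0
```

Request:
send_rows(
  moves=[
    [0, 0, 0, 0, 0, 0],
    [0, 0, 0, 0, 0, 0],
    [0, 0, 0, 0, 0, 0],
    [0, 0, 0, 0, 0, 0],
    [0, 0, -0.1, 0, 0, 0],
    [0, 0, -0.25, 0, 0, 0],
    [0, 0, -0.4, 0, 0, 0],
    [0, 0, -0.452, 0, 0, 0],
    [0, 0, -0.452, 0, 0, 0],
    [0, 0, -0.452, 0, 0, 0],
  ],
  grip=0.45,
)

```text
time_s: 9.25
position: [0.4374, -0.3423, 0.1638]
tcp_rot: [[0.123, 0.992, -0.001], [0.992, -0.123, 0.001], [0.001, -0.001, -1.0]]
force: [0.0, -0.1, -0.6]
opening: 0.45
grasp_force: 0.0
```

```bash
cat > t.py <<'E'
import sys
from h import *
p,d,w=cloud('top');cv2.imwrite(f'pics/{sys.argv[1]}.png',p[:,:,::-1]);M=masks(p)
for c in('red','blue','green'):
    for r in report(w,M[c]&(w[...,1]>.1),.03,.08,150): print(c,r)
g=p.astype(int);V=g.max(2);grey=(V<110)&(V-g.min(2)<25)&(w[...,0]<.66)&(w[...,0]>.35)&(w[...,1]<.15)
for r in report(w,grey,.035,.08,200): print('grey',r)
E
python3 t.py t1
python3 plan.py "500 -170 165 44" "551 92 165 4" "551 92 120 4;551 92 73 4"
```

```text
red (array([621.6, 296.2, 111.6,  41.6,  77.6]), 44.7, np.int32(700))
blue (array([524. , 306.1, 109.4,  39.8, -87.2]), 44.8, np.int32(655))
grey (array([549.9,  93.8, 118.6,  49.6,   3.9]), 71.6, np.int32(736))
grey (array([ 437.2, -342.1,  114.3,   40.1,   82.9]), 49.2, np.int32(747))
[0.718, 0.163, -0.0, 0, 0, 0.431] rows>=4.5
--
[0.875, -0.612, -0.0, 0, 0, 0.444] rows>=5.3
--
[0.0, 0.0, 0.18, 0, 0, 0.0] rows>=0.9
[0.0, 0.0, 0.368, 0, 0, 0.0] rows>=0.9
--
```

Used trough 1 is in the bin at (437,-342), lid at 49. Next is the second one.

Request:
send_rows(
  moves=[
    [0.718, 0.163, 0, 0, 0, 0.431],
    [0.718, 0.163, 0, 0, 0, 0.431],
    [0.718, 0.163, 0, 0, 0, 0.431],
    [0.718, 0.163, 0, 0, 0, 0.431],
    [0.718, 0.163, 0, 0, 0, 0.431],
    [0.718, 0.163, 0, 0, 0, 0.431],
    [0.718, 0.163, 0, 0, 0, 0.431],
  ],
)

```text
time_s: 10.0
position: [0.4999, -0.1697, 0.1632]
tcp_rot: [[0.716, 0.698, -0.002], [0.698, -0.716, 0.001], [-0.001, -0.002, -1.0]]
force: [0.1, -0.7, -0.9]
opening: 0.453
grasp_force: 0.0
```

Request:
send_rows(
  moves=[
    [0.875, -0.612, 0, 0, 0, 0.444],
    [0.875, -0.612, 0, 0, 0, 0.444],
    [0.875, -0.612, 0, 0, 0, 0.444],
    [0.875, -0.612, 0, 0, 0, 0.444],
    [0.875, -0.612, 0, 0, 0, 0.444],
    [0.875, -0.612, 0, 0, 0, 0.444],
    [0.875, -0.612, 0, 0, 0, 0.444],
    [0.875, -0.612, 0, 0, 0, 0.444],
    [0.875, -0.612, 0, 0, 0, 0.444],
  ],
)

```text
time_s: 10.9
position: [0.5508, 0.0906, 0.164]
tcp_rot: [[0.997, 0.072, -0.001], [0.072, -0.997, -0.001], [-0.001, 0.0, -1.0]]
force: [-0.1, 0.2, -0.6]
opening: 0.449
grasp_force: 0.0
```

```bash
python3 w.py w2|egrep 't |lid|rib|wall'
```

```text
t 10.9 [0.5508 0.0906 0.164 ] a 4.12 F [-0.1  0.2 -0.6] 0.4486357466868649 0.0
lid (array([551.8,  93. , 111.5,  42.1,   4. ]), 69.6, np.int32(6511))
rib (array([552. ,  93.1,  69.9,  11.4,   4.3]), 89.2, np.int32(1459))
wall (array([691.6,  66.7, 168.1,   2.7, -86. ]), 51.0, np.int32(611))
wall (array([700.8, -62.2,  92. ,   2.8, -86.1]), 50.1, np.int32(310))
wall (array([557.7,   2.1, 250. , 141.4, -85.9]), 48.9, np.int32(15414))
```

```bash
python3 -c "
import json;json.dump([551,92,165,4],open('cmd.json','w'))"; python3 plan.py "552 93 73 4" "552 93 165 4" "530 -140 165 44" "537 -355 165 82.8" "537 -355 52 82.8" "537 -355 165 82.8"
```

```text
[0.004, -0.004, 0.368, 0, 0, 0.0] rows>=1.8
--
[0.0, 0.0, -0.368, 0, 0, 0.0] rows>=1.8
--
[-0.153, 0.924, -0.0, 0, 0, -0.444] rows>=4.7
--
[-0.577, 0.638, -0.0, 0, 0, -0.431] rows>=4.5
--
[0.0, 0.0, 0.452, 0, 0, 0.0] rows>=2.3
--
[0.0, 0.0, -0.452, 0, 0, 0.0] rows>=2.3
--
```

Request:
send_rows(
  moves=[
    [0.004, -0.004, 0.1, 0, 0, 0],
    [0.004, -0.004, 0.2, 0, 0, 0],
    [0.004, -0.004, 0.28, 0, 0, 0],
    [0.004, -0.004, 0.34, 0, 0, 0],
    [0.004, -0.004, 0.368, 0, 0, 0],
    [0.004, -0.004, 0.368, 0, 0, 0],
    [0.004, -0.004, 0.368, 0, 0, 0],
  ],
)

```text
time_s: 11.65
position: [0.5524, 0.0926, 0.073]
tcp_rot: [[0.997, 0.072, 0.001], [0.072, -0.997, -0.0], [0.001, 0.0, -1.0]]
force: [0.1, -0.4, 0.3]
opening: 0.451
grasp_force: 0.0
```

Request:
send_rows(
  moves=[
    [0, 0, 0, 0, 0, 0],
    [0, 0, 0, 0, 0, 0],
    [0, 0, 0, 0, 0, 0],
    [0, 0, 0, 0, 0, 0],
    [0, 0, 0, 0, 0, 0],
    [0, 0, 0, 0, 0, 0],
    [0, 0, 0, 0, 0, 0],
    [0, 0, 0, 0, 0, 0],
  ],
  grip=0,
)

```text
time_s: 12.45
position: [0.5522, 0.0932, 0.0728]
tcp_rot: [[0.997, 0.073, 0.001], [0.073, -0.997, -0.0], [0.0, 0.0, -1.0]]
force: [-0.5, -2.6, 4.0]
opening: 0.136
grasp_force: 30.0
```

Request:
send_rows(
  moves=[
    [0, 0, -0.01, 0, 0, 0],
    [0, 0, -0.03, 0, 0, 0],
    [0, 0, -0.06, 0, 0, 0],
    [0, 0, -0.1, 0, 0, 0],
    [0, 0, -0.15, 0, 0, 0],
    [0, 0, -0.2, 0, 0, 0],
    [0, 0, -0.27, 0, 0, 0],
    [0, 0, -0.33, 0, 0, 0],
    [0, 0, -0.368, 0, 0, 0],
    [0, 0, -0.368, 0, 0, 0],
    [0, 0, -0.368, 0, 0, 0],
  ],
)

```text
time_s: 13.55
position: [0.5517, 0.0934, 0.1648]
tcp_rot: [[0.997, 0.073, 0.0], [0.073, -0.997, 0.0], [0.0, -0.0, -1.0]]
force: [-0.1, 0.5, -3.1]
opening: 0.134
grasp_force: 30.0
```

Request:
send_rows(
  moves=[
    [-0.02, 0.12, 0, 0, 0, -0.06],
    [-0.04, 0.26, 0, 0, 0, -0.13],
    [-0.06, 0.4, 0, 0, 0, -0.2],
    [-0.09, 0.54, 0, 0, 0, -0.27],
    [-0.11, 0.68, 0, 0, 0, -0.34],
    [-0.13, 0.82, 0, 0, 0, -0.4],
    [-0.153, 0.924, 0, 0, 0, -0.444],
    [-0.153, 0.924, 0, 0, 0, -0.444],
    [-0.153, 0.924, 0, 0, 0, -0.444],
  ],
)

```text
time_s: 14.45
position: [0.5298, -0.1398, 0.1636]
tcp_rot: [[0.72, 0.694, -0.002], [0.694, -0.72, 0.002], [-0.0, -0.003, -1.0]]
force: [0.7, 0.7, -1.8]
opening: 0.135
grasp_force: 30.0
```

Request:
send_rows(
  moves=[
    [-0.07, 0.08, 0, 0, 0, -0.06],
    [-0.16, 0.18, 0, 0, 0, -0.13],
    [-0.25, 0.28, 0, 0, 0, -0.2],
    [-0.34, 0.38, 0, 0, 0, -0.27],
    [-0.43, 0.48, 0, 0, 0, -0.34],
    [-0.52, 0.57, 0, 0, 0, -0.4],
    [-0.577, 0.638, 0, 0, 0, -0.431],
    [-0.577, 0.638, 0, 0, 0, -0.431],
    [-0.577, 0.638, 0, 0, 0, -0.431],
    [-0.577, 0.638, 0, 0, 0, -0.431],
  ],
)

```text
time_s: 15.45
position: [0.5379, -0.3523, 0.1639]
tcp_rot: [[0.122, 0.993, -0.002], [0.993, -0.122, 0.002], [0.002, -0.002, -1.0]]
force: [0.4, 0.5, -1.9]
opening: 0.137
grasp_force: 30.0
```

Request:
send_rows(
  moves=[
    [0, 0, 0.08, 0, 0, 0],
    [0, 0, 0.18, 0, 0, 0],
    [0, 0, 0.28, 0, 0, 0],
    [0, 0, 0.36, 0, 0, 0],
    [0, 0, 0.42, 0, 0, 0],
    [0, 0, 0.452, 0, 0, 0],
    [0, 0, 0.452, 0, 0, 0],
    [0, 0, 0.452, 0, 0, 0],
  ],
)

```text
time_s: 16.25
position: [0.5387, -0.3548, 0.0522]
tcp_rot: [[0.123, 0.992, 0.001], [0.992, -0.123, -0.001], [-0.001, 0.001, -1.0]]
force: [-0.1, -0.7, -2.7]
opening: 0.134
grasp_force: 30.0
```

Request:
send_rows(
  moves=[
    [0, 0, 0, 0, 0, 0],
    [0, 0, 0, 0, 0, 0],
    [0, 0, 0, 0, 0, 0],
    [0, 0, 0, 0, 0, 0],
    [0, 0, -0.1, 0, 0, 0],
    [0, 0, -0.25, 0, 0, 0],
    [0, 0, -0.4, 0, 0, 0],
    [0, 0, -0.452, 0, 0, 0],
    [0, 0, -0.452, 0, 0, 0],
    [0, 0, -0.452, 0, 0, 0],
  ],
  grip=0.45,
)

```text
time_s: 17.25
position: [0.5374, -0.3541, 0.1636]
tcp_rot: [[0.123, 0.992, -0.001], [0.992, -0.123, 0.001], [0.001, -0.001, -1.0]]
force: [0.2, 0.4, -0.9]
opening: 0.451
grasp_force: 0.0
```

```bash
python3 plan.py "510 -120 200 82.8" "490 110 200 82.8" "520 285 200 82.8"; sed -i 's/(V>50)/(V>35)/' h.py; python3 t.py t2
```

```text
[0.919, -0.225, -0.14, 0, 0, 0.0] rows>=4.8
--
[0.903, -0.195, -0.0, 0, 0, 0.0] rows>=4.6
--
[0.71, 0.031, -0.0, 0, 0, 0.0] rows>=3.6
--
red (array([621.8, 296.4, 111.5,  41.5,  77.9]), 44.7, np.int32(703))
blue (array([524. , 305.7, 109.9,  39.6, -87.1]), 44.8, np.int32(651))
grey (array([ 537.2, -353. ,  113.2,   42.2,   82.6]), 49.6, np.int32(751))
grey (array([ 437.1, -342.1,  113. ,   39.8,   82.7]), 49.3, np.int32(688))
```

Both used troughs are in the bin. The arm moves on to look at the fresh ones.

Request:
send_rows(
  moves=[
    [0.919, -0.225, -0.14, 0, 0, 0],
    [0.919, -0.225, -0.14, 0, 0, 0],
    [0.919, -0.225, -0.14, 0, 0, 0],
    [0.919, -0.225, -0.14, 0, 0, 0],
    [0.919, -0.225, -0.14, 0, 0, 0],
    [0.919, -0.225, -0.14, 0, 0, 0],
    [0.919, -0.225, -0.14, 0, 0, 0],
  ],
)

```text
time_s: 18.0
position: [0.51, -0.1189, 0.1983]
tcp_rot: [[0.121, 0.993, -0.002], [0.993, -0.121, 0.001], [0.0, -0.002, -1.0]]
force: [0.1, 0.1, -0.8]
opening: 0.45
grasp_force: 0.0
```

Request:
send_rows(
  moves=[
    [0.903, -0.195, 0, 0, 0, 0],
    [0.903, -0.195, 0, 0, 0, 0],
    [0.903, -0.195, 0, 0, 0, 0],
    [0.903, -0.195, 0, 0, 0, 0],
    [0.903, -0.195, 0, 0, 0, 0],
    [0.903, -0.195, 0, 0, 0, 0],
    [0.903, -0.195, 0, 0, 0, 0],
  ],
)

```text
time_s: 18.7
position: [0.4906, 0.1095, 0.1987]
tcp_rot: [[0.123, 0.992, -0.001], [0.992, -0.123, -0.001], [-0.001, -0.001, -1.0]]
force: [0.1, 0.5, -0.3]
opening: 0.451
grasp_force: 0.0
```

Request:
send_rows(
  moves=[
    [0.71, 0.031, 0, 0, 0, 0],
    [0.71, 0.031, 0, 0, 0, 0],
    [0.71, 0.031, 0, 0, 0, 0],
    [0.71, 0.031, 0, 0, 0, 0],
    [0.71, 0.031, 0, 0, 0, 0],
    [0.71, 0.031, 0, 0, 0, 0],
    [0.71, 0.031, 0, 0, 0, 0],
  ],
)

```text
time_s: 19.4
position: [0.5199, 0.2831, 0.199]
tcp_rot: [[0.126, 0.992, -0.001], [0.992, -0.126, -0.001], [-0.001, -0.001, -1.0]]
force: [-0.3, -0.4, -0.4]
opening: 0.448
grasp_force: 0.0
```

```bash
python3 w.py w3; python3 - <<'E'
from h import *
f=np.load('pics/last.npz');M=masks(f['p']);w=f['w']
for c in('red','blue','green'):
    for lo,hi in((.036,.07),(.057,.07)): print(c,report(w,M[c],lo,hi,200))
E
```

```text
t 19.4 [0.5199 0.2831 0.199 ] a 82.76 F [-0.3 -0.4 -0.4] 0.4475100538850325 0.0
red (array([623.4, 295.5, 111.1,  42.1,  77.9]), 41.6, np.int32(5139))
green (array([442.7, 314.8, 109.9,  41.4,  77.9]), 42.0, np.int32(3506))
blue (array([526. , 305.1, 110.8,  41. , -87.4]), 41.5, np.int32(5024))
wall (array([514. , 108.4,  74.3,  35.9,   4.4]), 48.6, np.int32(736))
red [(array([623.4, 295.5, 111.1,  42.1,  77.9]), 41.6, np.int32(5139))]
red [(array([623.9, 295.7,  70.1,  13.1,  77.2]), 61.1, np.int32(1112))]
blue [(array([526. , 305.1, 110.8,  41. , -87.4]), 41.5, np.int32(5024))]
blue [(array([525.5, 305.1,  69.9,  12. , -87.4]), 61.2, np.int32(1048))]
green [(array([442.7, 314.8, 109.9,  41.4,  77.9]), 42.0, np.int32(3506))]
green [(array([443. , 314.4,  70. ,  12.2,  78.2]), 61.2, np.int32(997))]
```

View pics/w3.png

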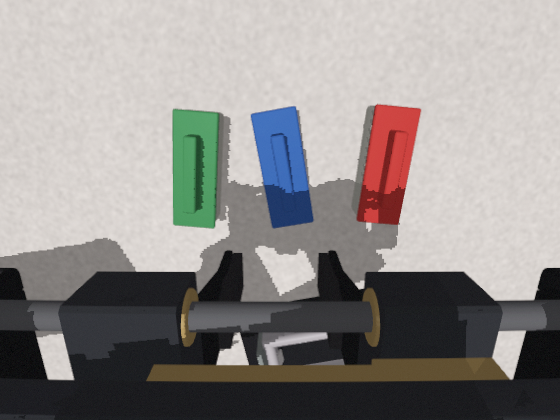

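```bash
python3 plan.py "526 305 100 92.6;526 305 45 92.6" "526 305 150 92.6" "500 180 150 50"  "556 33 150 4" "556 33 84 4" "556 33 72.5 4"
```

```text
[0.082, 0.014, 0.4, 0, 0, -0.109] rows>=2.0
[0.082, 0.014, 0.62, 0, 0, -0.109] rows>=1.1
--
[0.0, 0.0, -0.42, 0, 0, 0.0] rows>=2.1
--
[-0.495, -0.127, -0.0, 0, 0, 0.473] rows>=5.0
--
[-0.306, 0.55, -0.0, 0, 0, 0.511] rows>=5.4
--
[0.0, 0.0, 0.264, 0, 0, 0.0] rows>=1.3
--
[0.0, 0.0, 0.046, 0, 0, 0.0] rows>=0.2
--
```

Request:
send_rows(
  moves=[
    [0.04, 0.007, 0.15, 0, 0, -0.06],
    [0.082, 0.014, 0.3, 0, 0, -0.109],
    [0.082, 0.014, 0.4, 0, 0, -0.109],
    [0.082, 0.014, 0.4, 0, 0, -0.109],
    [0.082, 0.014, 0.5, 0, 0, -0.109],
    [0.082, 0.014, 0.57, 0, 0, -0.109],
    [0.082, 0.014, 0.62, 0, 0, -0.109],
    [0.082, 0.014, 0.62, 0, 0, -0.109],
    [0.082, 0.014, 0.62, 0, 0, -0.109],
  ],
)

```text
time_s: 20.35
position: [0.5264, 0.3052, 0.0455]
tcp_rot: [[-0.047, 0.999, 0.001], [0.999, 0.047, 0.0], [0.0, 0.001, -1.0]]
force: [0.7, 0.7, -0.5]
opening: 0.449
grasp_force: 0.0
```

Request:
send_rows(
  moves=[
    [0, 0, 0, 0, 0, 0],
    [0, 0, 0, 0, 0, 0],
    [0, 0, 0, 0, 0, 0],
    [0, 0, 0, 0, 0, 0],
    [0, 0, 0, 0, 0, 0],
    [0, 0, 0, 0, 0, 0],
    [0, 0, 0, 0, 0, 0],
    [0, 0, 0, 0, 0, 0],
  ],
  grip=0,
)

```text
time_s: 21.15
position: [0.5257, 0.3055, 0.0448]
tcp_rot: [[-0.048, 0.999, 0.0], [0.999, 0.048, 0.0], [0.0, 0.0, -1.0]]
force: [-0.5, 0.4, 3.4]
opening: 0.134
grasp_force: 30.0
```

Request:
send_rows(
  moves=[
    [0, 0, -0.02, 0, 0, 0],
    [0, 0, -0.06, 0, 0, 0],
    [0, 0, -0.12, 0, 0, 0],
    [0, 0, -0.2, 0, 0, 0],
    [0, 0, -0.28, 0, 0, 0],
    [0, 0, -0.36, 0, 0, 0],
    [0, 0, -0.42, 0, 0, 0],
    [0, 0, -0.42, 0, 0, 0],
    [0, 0, -0.42, 0, 0, 0],
  ],
)

```text
time_s: 22.05
position: [0.5257, 0.3054, 0.1503]
tcp_rot: [[-0.048, 0.999, 0.001], [0.999, 0.048, 0.0], [0.0, 0.001, -1.0]]
force: [-0.3, 1.5, -2.1]
opening: 0.131
grasp_force: 30.0
```

Request:
send_rows(
  moves=[
    [-0.04, -0.01, 0, 0, 0, 0.05],
    [-0.11, -0.03, 0, 0, 0, 0.12],
    [-0.2, -0.05, 0, 0, 0, 0.2],
    [-0.29, -0.07, 0, 0, 0, 0.28],
    [-0.38, -0.1, 0, 0, 0, 0.36],
    [-0.45, -0.12, 0, 0, 0, 0.43],
    [-0.495, -0.127, 0, 0, 0, 0.473],
    [-0.495, -0.127, 0, 0, 0, 0.473],
    [-0.495, -0.127, 0, 0, 0, 0.473],
  ],
)

```text
time_s: 22.95
position: [0.4996, 0.1803, 0.149]
tcp_rot: [[0.64, 0.768, -0.001], [0.768, -0.64, 0.0], [-0.001, -0.001, -1.0]]
force: [-0.4, 0.5, -2.2]
opening: 0.139
grasp_force: 30.0
```

Request:
send_rows(
  moves=[
    [-0.03, 0.06, 0, 0, 0, 0.06],
    [-0.08, 0.14, 0, 0, 0, 0.13],
    [-0.13, 0.23, 0, 0, 0, 0.21],
    [-0.18, 0.32, 0, 0, 0, 0.29],
    [-0.23, 0.41, 0, 0, 0, 0.37],
    [-0.27, 0.49, 0, 0, 0, 0.44],
    [-0.306, 0.55, 0, 0, 0, 0.511],
    [-0.306, 0.55, 0, 0, 0, 0.511],
    [-0.306, 0.55, 0, 0, 0, 0.511],
    [-0.306, 0.55, 0, 0, 0, 0.511],
    [-0.306, 0.55, 0, 0, 0, 0.511],
  ],
)

```text
time_s: 24.05
position: [0.5558, 0.0347, 0.1494]
tcp_rot: [[0.997, 0.075, -0.001], [0.075, -0.997, 0.0], [-0.001, -0.0, -1.0]]
force: [-0.0, 0.8, -1.7]
opening: 0.14
grasp_force: 30.0
```

```bash
python3 w.py w4
```

```text
t 24.05 [0.5558 0.0347 0.1494] a 4.31 F [-0.   0.8 -1.7] 0.14039861567094253 29.99753773212433
red (array([707.5, -76.1,  36.7,   9.6,  88.1]), 73.1, np.int32(1015))
red (array([614.2, 248.3,  42.5,  19.3,  -8.9]), 41.0, np.int32(1303))
yellow (array([702.9, -16.6,  35.4,   7.3,  89.2]), 73.0, np.int32(822))
green (array([694.3, 101.8,  35.2,   7.1, -80.1]), 70.4, np.int32(558))
blue (array([698.3,  42.4,  35.1,   4.3, -85.7]), 72.8, np.int32(719))
wall (array([695.1,  21.6, 228.9,   3.6, -86. ]), 50.5, np.int32(939))
wall (array([557.7,   2.5, 250.7, 141.2, -86. ]), 48.8, np.int32(12468))
```

View pics/w4.png

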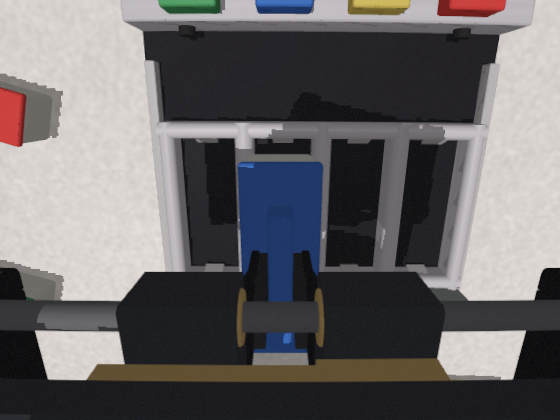

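```bash
cat > held.py <<'E'
# pose of the held lid: far half of the lid plane seen by the wrist camera
import sys
from h import *
f=np.load('pics/last.npz');p=f['p'].astype(int);w=f['w'];c=sys.argv[1]
z0=readout.read_state()['position'][2]
i={'red':0,'green':1,'blue':2}[c]; o=[k for k in range(3) if k!=i]
m=(p[...,i]>1.5*np.maximum(p[...,o[0]],p[...,o[1]]))&(p[...,i]>30)&(abs(w[...,2]-z0+.004)<.01)
P=w[m]; print(m.sum(),'z',np.median(P[:,2])*1000,'slope',np.round(np.linalg.lstsq(np.c_[P[:,:2]-P[:,:2].mean(0),np.ones(len(P))],P[:,2],rcond=None)[0][:2],3))
print('rect',rect(P[:,:2])); a=np.radians(4);e=np.array([np.cos(a),np.sin(a)]);q=(P[:,:2]*1000-[558,3])
u=q@e;v=q@[-e[1],e[0]];far=v[(u>u.max()-25)];print('tray frame: far end u',np.percentile(u,99.5),'centre u',np.percentile(u,99.5)-56,'v',far.min(),far.max(),(far.min()+far.max())/2)
E
python3 held.py blue
```

```text
6915 z 145.89508683821686 slope [-0.002  0.001]
rect [556.3  34.5 112.   41.5   4.4]
tray frame: far end u 56.30743724757233 centre u 0.3074372475723308 v 10.987930001395936 52.49603907160467 31.741984536500304
```

Request:
send_rows(
  moves=[
    [0, 0, 0.06, 0, 0, 0],
    [0, 0, 0.14, 0, 0, 0],
    [0, 0, 0.2, 0, 0, 0],
    [0, 0, 0.24, 0, 0, 0],
    [0, 0, 0.264, 0, 0, 0],
    [0, 0, 0.264, 0, 0, 0],
  ],
)

```text
time_s: 24.7
position: [0.5557, 0.0338, 0.083]
tcp_rot: [[0.997, 0.073, -0.002], [0.073, -0.997, 0.0], [-0.002, -0.0, -1.0]]
force: [-1.1, -0.3, -1.9]
opening: 0.132
grasp_force: 30.0
```

Request:
send_rows(
  moves=[
    [0, 0, 0.01, 0, 0, 0],
    [0, 0, 0.02, 0, 0, 0],
    [0, 0, 0.03, 0, 0, 0],
    [0, 0, 0.038, 0, 0, 0],
    [0, 0, 0.046, 0, 0, 0],
    [0, 0, 0.046, 0, 0, 0],
    [0, 0, 0.046, 0, 0, 0],
  ],
)

```text
time_s: 25.4
position: [0.5572, 0.0334, 0.0728]
tcp_rot: [[0.997, 0.073, 0.002], [0.073, -0.997, -0.0], [0.002, 0.0, -1.0]]
force: [-1.5, 0.3, 5.3]
opening: 0.132
grasp_force: 30.0
```

```bash
python3 plan.py "556 33 190 4"; python3 - <<'E'
E
```

```text
[0.0, 0.0, -0.47, 0, 0, 0.0] rows>=2.4
--
```

Request:
send_rows(
  moves=[
    [0, 0, 0, 0, 0, 0],
    [0, 0, 0, 0, 0, 0],
    [0, 0, 0, 0, 0, 0],
    [0, 0, 0, 0, 0, 0],
    [0, 0, -0.1, 0, 0, 0],
    [0, 0, -0.25, 0, 0, 0],
    [0, 0, -0.4, 0, 0, 0],
    [0, 0, -0.47, 0, 0, 0],
    [0, 0, -0.47, 0, 0, 0],
    [0, 0, -0.47, 0, 0, 0],
  ],
  grip=0.45,
)

```text
time_s: 26.4
position: [0.556, 0.0335, 0.1891]
tcp_rot: [[0.997, 0.073, -0.0], [0.073, -0.997, 0.0], [-0.0, -0.0, -1.0]]
force: [-0.3, 0.0, 0.1]
opening: 0.453
grasp_force: 0.0
```

```bash
cat > seat.py <<'E'
# seated lids: pose, plane height, tilt in tray frame
import sys
from h import *
s=readout.read_state();print('t',s['time_s'],np.round(s['position'],4))
p,d,w=cloud('wrist');cv2.imwrite(f'pics/{sys.argv[1]}.png',p[:,:,::-1]);p=p.astype(int)
a=np.radians(4);e=np.array([np.cos(a),np.sin(a)]);q=w[...,:2]*1000-[558,3];u=q@e;v=q@[-e[1],e[0]]
for c,i,y in(('red',0,-90),('blue',2,30),('green',1,90)):
    o=[k for k in range(3) if k!=i]
    m=(p[...,i]>1.4*np.maximum(p[...,o[0]],p[...,o[1]]))&(p[...,i]>25)&(abs(v-y)<28)&(abs(u)<65)&(w[...,2]>.06)
    if m.sum()<1500: print(c,'absent',m.sum());continue
    r=rect(np.stack([u[m],v[m]],1)/1000)
    l=m&(w[...,2]<.084);A=np.c_[u[l],v[l],np.ones(l.sum())];z=w[l][:,2]*1000;k=np.ones(len(z),bool)
    for _ in range(4):
        x=np.linalg.lstsq(A[k],z[k],rcond=None)[0];k=abs(A@x-z)<1.5
    print(c,'rect u,v,len,wid,ang',r,'lid z',round(float(np.median(z[k])),1),'tilt',np.round(x[:2],3),'rib',np.round(np.median(w[m&(w[...,2]>.084)][:,2]*1000),1))
E
python3 seat.py s1; python3 t.py t3
python3 - <<'E'
import json;json.dump([556,33,190,4],open('cmd.json','w'))
E
```

```text
t 26.4 [0.556  0.0335 0.1891]
red absent 0
blue rect u,v,len,wid,ang [2.000e+00 3.020e+01 1.115e+02 4.150e+01 1.000e-01] lid z 69.3 tilt [-0.001  0.001] rib 89.2
green absent 18
red (array([621.7, 296.2, 111.7,  41.5,  77.9]), 44.8, np.int32(697))
grey (array([ 536.8, -353.9,  113.1,   41.4,   82.8]), 49.5, np.int32(757))
grey (array([503.9,   6.8, 148.1,  54.4, -81.5]), 52.2, np.int32(493))
grey (array([ 437.4, -342.8,  112.7,   39.7,   83. ]), 49.5, np.int32(737))
```

```bash
python3 plan.py "570 180 170 45" "623.6 295.6 110 77.7;623.6 295.6 45 77.7" "623.6 295.6 160 77.7" "560 150 160 40"  "565 -87 160 4" "565 -87 84 4" "565 -87 72.5 4"
```

```text
[0.097, -0.583, 0.08, 0, 0, -0.456] rows>=4.8
--
[0.479, -0.175, 0.24, 0, 0, -0.363] rows>=3.8
[0.479, -0.175, 0.5, 0, 0, -0.363] rows>=1.3
--
[0.0, 0.0, -0.46, 0, 0, 0.0] rows>=2.3
--
[-0.623, -0.124, -0.0, 0, 0, 0.419] rows>=4.4
--
[-0.594, 0.739, -0.0, 0, 0, 0.4] rows>=4.7
--
[0.0, 0.0, 0.304, 0, 0, 0.0] rows>=1.5
--
[0.0, 0.0, 0.046, 0, 0, 0.0] rows>=0.2
--
```

Request:
send_rows(
  moves=[
    [0.097, -0.583, 0.08, 0, 0, -0.456],
    [0.097, -0.583, 0.08, 0, 0, -0.456],
    [0.097, -0.583, 0.08, 0, 0, -0.456],
    [0.097, -0.583, 0.08, 0, 0, -0.456],
    [0.097, -0.583, 0.08, 0, 0, -0.456],
    [0.097, -0.583, 0.08, 0, 0, -0.456],
    [0.097, -0.583, 0.08, 0, 0, -0.456],
    [0.097, -0.583, 0.08, 0, 0, -0.456],
  ],
)

```text
time_s: 27.3
position: [0.5697, 0.1801, 0.1688]
tcp_rot: [[0.706, 0.708, -0.001], [0.708, -0.706, -0.0], [-0.001, -0.001, -1.0]]
force: [-0.6, -0.1, 0.1]
opening: 0.448
grasp_force: 0.0
```

Request:
send_rows(
  moves=[
    [0.479, -0.175, 0.24, 0, 0, -0.363],
    [0.479, -0.175, 0.24, 0, 0, -0.363],
    [0.479, -0.175, 0.24, 0, 0, -0.363],
    [0.479, -0.175, 0.24, 0, 0, -0.363],
    [0.479, -0.175, 0.24, 0, 0, -0.363],
    [0.479, -0.175, 0.24, 0, 0, -0.363],
    [0.479, -0.175, 0.34, 0, 0, -0.363],
    [0.479, -0.175, 0.42, 0, 0, -0.363],
    [0.479, -0.175, 0.47, 0, 0, -0.363],
    [0.479, -0.175, 0.5, 0, 0, -0.363],
    [0.479, -0.175, 0.5, 0, 0, -0.363],
    [0.479, -0.175, 0.5, 0, 0, -0.363],
  ],
)

```text
time_s: 28.5
position: [0.6239, 0.2963, 0.0453]
tcp_rot: [[0.211, 0.978, 0.001], [0.978, -0.211, 0.0], [0.001, 0.001, -1.0]]
force: [-0.1, -0.7, -0.3]
opening: 0.449
grasp_force: 0.0
```

Request:
send_rows(
  moves=[
    [0, 0, 0, 0, 0, 0],
    [0, 0, 0, 0, 0, 0],
    [0, 0, 0, 0, 0, 0],
    [0, 0, 0, 0, 0, 0],
    [0, 0, 0, 0, 0, 0],
    [0, 0, 0, 0, 0, 0],
    [0, 0, 0, 0, 0, 0],
    [0, 0, 0, 0, 0, 0],
  ],
  grip=0,
)

```text
time_s: 29.3
position: [0.6235, 0.2964, 0.0448]
tcp_rot: [[0.21, 0.978, 0.0], [0.978, -0.21, 0.0], [0.0, 0.0, -1.0]]
force: [0.4, 0.4, 2.2]
opening: 0.134
grasp_force: 30.0
```

Request:
send_rows(
  moves=[
    [0, 0, -0.02, 0, 0, 0],
    [0, 0, -0.06, 0, 0, 0],
    [0, 0, -0.12, 0, 0, 0],
    [0, 0, -0.2, 0, 0, 0],
    [0, 0, -0.28, 0, 0, 0],
    [0, 0, -0.36, 0, 0, 0],
    [0, 0, -0.43, 0, 0, 0],
    [0, 0, -0.46, 0, 0, 0],
    [0, 0, -0.46, 0, 0, 0],
    [0, 0, -0.46, 0, 0, 0],
  ],
)

```text
time_s: 30.3
position: [0.6228, 0.2962, 0.1593]
tcp_rot: [[0.21, 0.978, -0.001], [0.978, -0.21, -0.0], [-0.0, -0.001, -1.0]]
force: [-0.5, 0.4, -2.1]
opening: 0.137
grasp_force: 30.0
```

Request:
send_rows(
  moves=[
    [-0.06, -0.01, 0, 0, 0, 0.05],
    [-0.15, -0.03, 0, 0, 0, 0.11],
    [-0.25, -0.05, 0, 0, 0, 0.18],
    [-0.36, -0.07, 0, 0, 0, 0.25],
    [-0.47, -0.09, 0, 0, 0, 0.32],
    [-0.56, -0.11, 0, 0, 0, 0.38],
    [-0.623, -0.124, 0, 0, 0, 0.419],
    [-0.623, -0.124, 0, 0, 0, 0.419],
    [-0.623, -0.124, 0, 0, 0, 0.419],
  ],
)

```text
time_s: 31.2
position: [0.5602, 0.1507, 0.1589]
tcp_rot: [[0.764, 0.645, -0.001], [0.645, -0.764, 0.0], [-0.0, -0.001, -1.0]]
force: [0.6, -0.2, -1.7]
opening: 0.135
grasp_force: 30.0
```

Request:
send_rows(
  moves=[
    [-0.06, 0.07, 0, 0, 0, 0.05],
    [-0.15, 0.18, 0, 0, 0, 0.1],
    [-0.25, 0.3, 0, 0, 0, 0.17],
    [-0.35, 0.43, 0, 0, 0, 0.24],
    [-0.45, 0.55, 0, 0, 0, 0.31],
    [-0.53, 0.66, 0, 0, 0, 0.36],
    [-0.594, 0.739, 0, 0, 0, 0.4],
    [-0.594, 0.739, 0, 0, 0, 0.4],
    [-0.594, 0.739, 0, 0, 0, 0.4],
    [-0.594, 0.739, 0, 0, 0, 0.4],
    [-0.594, 0.739, 0, 0, 0, 0.4],
    [-0.594, 0.739, 0, 0, 0, 0.4],
  ],
)

```text
time_s: 32.4
position: [0.566, -0.0852, 0.1595]
tcp_rot: [[0.997, 0.075, -0.0], [0.075, -0.997, 0.0], [-0.0, -0.0, -1.0]]
force: [-0.5, -0.7, -1.5]
opening: 0.133
grasp_force: 30.0
```

```bash
python3 w.py w5 |egrep 't |wall'; python3 held.py red
```

```text
t 32.4 [ 0.566  -0.0852  0.1595] a 4.28 F [-0.5 -0.7 -1.5] 0.1334213521315169 29.993922114372253
wall (array([ 679.7, -273.2,  110.9,   34.8,   18.5]), 48.5, np.int32(1281))
wall (array([690.7,  79.6, 101.7,   2.8, -85.8]), 50.7, np.int32(365))
wall (array([697.3, -13.7,  88.9,   2.5, -86.4]), 50.8, np.int32(316))
wall (array([557.7,   3.4, 251.1, 141. , -86. ]), 48.8, np.int32(10508))
wall (array([564.2,  16.4, 114.8,  32.9,  21.7]), 49.3, np.int32(423))
wall (array([ 549.9, -282.2,  116.6,    5.7,   -8.9]), 49.5, np.int32(769))
wall (array([ 543.7, -319. ,   41.3,   38.8,   -4.4]), 46.7, np.int32(1038))
wall (array([ 441. , -309.6,   43.1,   39.7,   88.4]), 46.7, np.int32(870))
6969 z 156.1110808357927 slope [-0.002 -0.002]
rect [565.9 -85.4 112.   41.8   4.3]
tray frame: far end u 57.57156150864648 centre u 1.5715615086464823 v -109.3799880242038 -67.76564432920777 -88.57281617670579
```

Request:
send_rows(
  moves=[
    [0, 0, 0.06, 0, 0, 0],
    [0, 0, 0.14, 0, 0, 0],
    [0, 0, 0.22, 0, 0, 0],
    [0, 0, 0.27, 0, 0, 0],
    [0, 0, 0.304, 0, 0, 0],
    [0, 0, 0.304, 0, 0, 0],
  ],
)

```text
time_s: 33.05
position: [0.5651, -0.086, 0.0826]
tcp_rot: [[0.997, 0.073, -0.003], [0.073, -0.997, 0.001], [-0.003, -0.001, -1.0]]
force: [-1.7, 0.1, -2.5]
opening: 0.129
grasp_force: 30.0
```

Request:
send_rows(
  moves=[
    [0, 0, 0.01, 0, 0, 0],
    [0, 0, 0.02, 0, 0, 0],
    [0, 0, 0.03, 0, 0, 0],
    [0, 0, 0.038, 0, 0, 0],
    [0, 0, 0.046, 0, 0, 0],
    [0, 0, 0.046, 0, 0, 0],
    [0, 0, 0.046, 0, 0, 0],
  ],
)

```text
time_s: 33.75
position: [0.5669, -0.0868, 0.0727]
tcp_rot: [[0.997, 0.073, 0.002], [0.073, -0.997, -0.001], [0.002, 0.001, -1.0]]
force: [-1.9, -1.1, 4.8]
opening: 0.132
grasp_force: 30.0
```

Request:
send_rows(
  moves=[
    [0, 0, 0, 0, 0, 0],
    [0, 0, 0, 0, 0, 0],
    [0, 0, 0, 0, 0, 0],
    [0, 0, 0, 0, 0, 0],
    [0, 0, -0.1, 0, 0, 0],
    [0, 0, -0.25, 0, 0, 0],
    [0, 0, -0.4, 0, 0, 0],
    [0, 0, -0.47, 0, 0, 0],
    [0, 0, -0.47, 0, 0, 0],
    [0, 0, -0.47, 0, 0, 0],
  ],
  grip=0.45,
)

```text
time_s: 34.75
position: [0.5655, -0.0862, 0.1891]
tcp_rot: [[0.997, 0.073, -0.0], [0.073, -0.997, 0.0], [-0.0, -0.0, -1.0]]
force: [-0.6, 0.1, -0.7]
opening: 0.449
grasp_force: 0.0
```

```bash
python3 seat.py s2; python3 -c "
import json;json.dump([565,-87,190,4],open('cmd.json','w'))"; python3 plan.py "500 80 190 45" "460 260 200 78"
```

```text
t 34.75 [ 0.5655 -0.0862  0.1891]
red rect u,v,len,wid,ang [  2.3 -90.3 111.7  41.7  -0. ] lid z 69.3 tilt [-0.001 -0.001] rib 89.2
blue rect u,v,len,wid,ang [  2.5  29.4 110.8  41.9   0.3] lid z 69.2 tilt [-0.002  0.001] rib 89.1
green absent 0
[-0.213, -0.685, -0.0, 0, 0, -0.456] rows>=4.8
--
[0.396, -0.622, -0.04, 0, 0, -0.367] rows>=3.8
--
```

Request:
send_rows(
  moves=[
    [-0.213, -0.685, 0, 0, 0, -0.456],
    [-0.213, -0.685, 0, 0, 0, -0.456],
    [-0.213, -0.685, 0, 0, 0, -0.456],
    [-0.213, -0.685, 0, 0, 0, -0.456],
    [-0.213, -0.685, 0, 0, 0, -0.456],
    [-0.213, -0.685, 0, 0, 0, -0.456],
    [-0.213, -0.685, 0, 0, 0, -0.456],
    [-0.213, -0.685, 0, 0, 0, -0.456],
  ],
)

```text
time_s: 35.6
position: [0.5005, 0.0799, 0.1888]
tcp_rot: [[0.707, 0.708, -0.001], [0.708, -0.707, 0.0], [-0.001, -0.001, -1.0]]
force: [0.8, 0.4, -0.8]
opening: 0.451
grasp_force: 0.0
```

Request:
send_rows(
  moves=[
    [0.396, -0.622, -0.04, 0, 0, -0.367],
    [0.396, -0.622, -0.04, 0, 0, -0.367],
    [0.396, -0.622, -0.04, 0, 0, -0.367],
    [0.396, -0.622, -0.04, 0, 0, -0.367],
    [0.396, -0.622, -0.04, 0, 0, -0.367],
    [0.396, -0.622, -0.04, 0, 0, -0.367],
    [0.396, -0.622, -0.04, 0, 0, -0.367],
    [0.396, -0.622, -0.04, 0, 0, -0.367],
  ],
)

```text
time_s: 36.4
position: [0.4604, 0.2589, 0.1994]
tcp_rot: [[0.207, 0.978, -0.0], [0.978, -0.207, -0.0], [-0.0, -0.0, -1.0]]
force: [0.5, 0.1, -0.7]
opening: 0.452
grasp_force: 0.0
```

```bash
python3 w.py w6; python3 - <<'E'
from h import *
f=np.load('pics/last.npz');M=masks(f['p']);w=f['w']
print(report(w,M['green'],.057,.07,200))
E
```

```text
t 36.4 [0.4604 0.2589 0.1994] a 78.05 F [ 0.5  0.1 -0.7] 0.45186121262914136 0.0
green (array([440.3, 305.1,  89.5,  40.3,  78.1]), 41.8, np.int32(2161))
wall (array([688.8, 129.4,  64.4,  26.3,  67.5]), 49.8, np.int32(342))
[(array([442.9, 314.8,  69.1,  12.2,  77.9]), 61.0, np.int32(603))]
```

```bash
python3 plan.py "443 314.7 110 78;443 314.7 45 78" "443 314.7 160 78" "480 210 160 40"  "552 93 160 4" "552 93 84 4" "552 93 72.5 4" "552 93 190 4"
```

```text
[0.2, -0.112, 0.36, 0, 0, 0.0] rows>=2.1
[0.2, -0.112, 0.62, 0, 0, 0.0] rows>=1.3
--
[0.0, 0.0, -0.46, 0, 0, 0.0] rows>=2.3
--
[-0.379, 0.232, -0.0, 0, 0, 0.422] rows>=4.4
--
[-0.08, 0.544, -0.0, 0, 0, 0.4] rows>=4.2
--
[0.0, 0.0, 0.304, 0, 0, 0.0] rows>=1.5
--
[0.0, 0.0, 0.046, 0, 0, 0.0] rows>=0.2
--
[0.0, 0.0, -0.47, 0, 0, 0.0] rows>=2.4
--
```

Request:
send_rows(
  moves=[
    [0.1, -0.06, 0.18, 0, 0, 0],
    [0.2, -0.112, 0.36, 0, 0, 0],
    [0.2, -0.112, 0.36, 0, 0, 0],
    [0.2, -0.112, 0.36, 0, 0, 0],
    [0.2, -0.112, 0.48, 0, 0, 0],
    [0.2, -0.112, 0.56, 0, 0, 0],
    [0.2, -0.112, 0.6, 0, 0, 0],
    [0.2, -0.112, 0.62, 0, 0, 0],
    [0.2, -0.112, 0.62, 0, 0, 0],
    [0.2, -0.112, 0.62, 0, 0, 0],
  ],
)

```text
time_s: 37.45
position: [0.4436, 0.3151, 0.0457]
tcp_rot: [[0.204, 0.979, 0.002], [0.979, -0.204, 0.001], [0.001, 0.002, -1.0]]
force: [0.3, -0.8, 0.7]
opening: 0.448
grasp_force: 0.0
```

Request:
send_rows(
  moves=[
    [0, 0, 0, 0, 0, 0],
    [0, 0, 0, 0, 0, 0],
    [0, 0, 0, 0, 0, 0],
    [0, 0, 0, 0, 0, 0],
    [0, 0, 0, 0, 0, 0],
    [0, 0, 0, 0, 0, 0],
    [0, 0, 0, 0, 0, 0],
    [0, 0, 0, 0, 0, 0],
  ],
  grip=0,
)

```text
time_s: 38.25
position: [0.4424, 0.3151, 0.0446]
tcp_rot: [[0.204, 0.979, -0.0], [0.979, -0.204, -0.0], [-0.0, -0.0, -1.0]]
force: [-0.8, 0.3, 1.8]
opening: 0.136
grasp_force: 30.0
```

Request:
send_rows(
  moves=[
    [0, 0, -0.02, 0, 0, 0],
    [0, 0, -0.06, 0, 0, 0],
    [0, 0, -0.12, 0, 0, 0],
    [0, 0, -0.2, 0, 0, 0],
    [0, 0, -0.28, 0, 0, 0],
    [0, 0, -0.36, 0, 0, 0],
    [0, 0, -0.43, 0, 0, 0],
    [0, 0, -0.46, 0, 0, 0],
    [0, 0, -0.46, 0, 0, 0],
    [0, 0, -0.46, 0, 0, 0],
  ],
)

```text
time_s: 39.25
position: [0.4421, 0.3148, 0.1592]
tcp_rot: [[0.204, 0.979, -0.001], [0.979, -0.204, -0.0], [-0.001, -0.001, -1.0]]
force: [0.2, -0.7, -1.9]
opening: 0.136
grasp_force: 30.0
```

Request:
send_rows(
  moves=[
    [-0.04, 0.02, 0, 0, 0, 0.05],
    [-0.1, 0.06, 0, 0, 0, 0.11],
    [-0.16, 0.1, 0, 0, 0, 0.18],
    [-0.22, 0.14, 0, 0, 0, 0.25],
    [-0.28, 0.18, 0, 0, 0, 0.32],
    [-0.34, 0.21, 0, 0, 0, 0.38],
    [-0.379, 0.232, 0, 0, 0, 0.422],
    [-0.379, 0.232, 0, 0, 0, 0.422],
    [-0.379, 0.232, 0, 0, 0, 0.422],
  ],
)

```text
time_s: 40.15
position: [0.4794, 0.2104, 0.1587]
tcp_rot: [[0.763, 0.647, -0.002], [0.647, -0.763, -0.0], [-0.002, -0.001, -1.0]]
force: [0.2, -0.8, -1.4]
opening: 0.135
grasp_force: 30.0
```

Request:
send_rows(
  moves=[
    [-0.01, 0.05, 0, 0, 0, 0.04],
    [-0.02, 0.13, 0, 0, 0, 0.1],
    [-0.03, 0.22, 0, 0, 0, 0.17],
    [-0.04, 0.31, 0, 0, 0, 0.24],
    [-0.06, 0.4, 0, 0, 0, 0.31],
    [-0.07, 0.48, 0, 0, 0, 0.36],
    [-0.08, 0.544, 0, 0, 0, 0.4],
    [-0.08, 0.544, 0, 0, 0, 0.4],
    [-0.08, 0.544, 0, 0, 0, 0.4],
    [-0.08, 0.544, 0, 0, 0, 0.4],
    [-0.08, 0.544, 0, 0, 0, 0.4],
    [-0.08, 0.544, 0, 0, 0, 0.4],
  ],
)

```text
time_s: 41.35
position: [0.5522, 0.0945, 0.1596]
tcp_rot: [[0.997, 0.076, -0.0], [0.076, -0.997, 0.0], [-0.0, -0.0, -1.0]]
force: [-0.4, -0.6, -2.3]
opening: 0.136
grasp_force: 30.0
```

```bash
python3 w.py w7 |egrep 't |wall'; python3 held.py green
```

```text
t 41.35 [0.5522 0.0945 0.1596] a 4.34 F [-0.4 -0.6 -2.3] 0.13642886346784458 29.975525736808777
wall (array([696.3,  -2.3, 198.6,   2.5, -86. ]), 50.4, np.int32(697))
wall (array([558.2,   2.4, 250.9, 141.1, -86.3]), 49.1, np.int32(10102))
wall (array([571.1, -69.7, 114.3,  34.4, -13.5]), 49.8, np.int32(632))
6809 z 156.2928127790509 slope [-0.002  0.004]
rect [552.7  94.4 111.2  41.3   4.3]
tray frame: far end u 56.4700140185772 centre u 0.4700140185772028 v 71.15712102553057 112.39847696177662 91.77779899365359
```

Request:
send_rows(
  moves=[
    [0, 0, 0.06, 0, 0, 0],
    [0, 0, 0.14, 0, 0, 0],
    [0, 0, 0.22, 0, 0, 0],
    [0, 0, 0.27, 0, 0, 0],
    [0, 0, 0.304, 0, 0, 0],
    [0, 0, 0.304, 0, 0, 0],
  ],
)

```text
time_s: 42.0
position: [0.5521, 0.0938, 0.0827]
tcp_rot: [[0.997, 0.074, -0.002], [0.074, -0.997, 0.0], [-0.002, -0.0, -1.0]]
force: [-0.6, -0.1, -1.1]
opening: 0.131
grasp_force: 30.0
```

Request:
send_rows(
  moves=[
    [0, 0, 0.01, 0, 0, 0],
    [0, 0, 0.02, 0, 0, 0],
    [0, 0, 0.03, 0, 0, 0],
    [0, 0, 0.038, 0, 0, 0],
    [0, 0, 0.046, 0, 0, 0],
    [0, 0, 0.046, 0, 0, 0],
    [0, 0, 0.046, 0, 0, 0],
  ],
)

```text
time_s: 42.7
position: [0.5535, 0.0938, 0.0725]
tcp_rot: [[0.997, 0.074, 0.002], [0.074, -0.997, 0.0], [0.002, 0.0, -1.0]]
force: [-0.8, 0.4, 4.0]
opening: 0.134
grasp_force: 30.0
```

Request:
send_rows(
  moves=[
    [0, 0, 0, 0, 0, 0],
    [0, 0, 0, 0, 0, 0],
    [0, 0, 0, 0, 0, 0],
    [0, 0, 0, 0, 0, 0],
    [0, 0, -0.1, 0, 0, 0],
    [0, 0, -0.25, 0, 0, 0],
    [0, 0, -0.4, 0, 0, 0],
    [0, 0, -0.47, 0, 0, 0],
    [0, 0, -0.47, 0, 0, 0],
    [0, 0, -0.47, 0, 0, 0],
  ],
  grip=0.45,
)

```text
time_s: 43.7
position: [0.5522, 0.0937, 0.1891]
tcp_rot: [[0.997, 0.074, -0.001], [0.074, -0.997, -0.0], [-0.001, -0.0, -1.0]]
force: [0.4, -1.1, -1.2]
opening: 0.45
grasp_force: 0.0
```

```bash
python3 seat.py s3; python3 t.py t4; python3 plan.py "545 4 190 4"
```

```text
t 43.7 [0.5522 0.0937 0.1891]
red rect u,v,len,wid,ang [  2.5 -90.1 111.7  43.2   0.2] lid z 69.3 tilt [-0.    -0.006] rib 89.1
blue rect u,v,len,wid,ang [  2.3  30.3 111.   42.2   0.3] lid z 69.3 tilt [-0.002  0.001] rib 89.2
green rect u,v,len,wid,ang [  2.2  90.8 110.5  41.1  -0. ] lid z 69.3 tilt [-0.001  0.002] rib 89.2
grey (array([ 537. , -353.5,  113. ,   42.2,   83.2]), 49.2, np.int32(758))
grey (array([504.3,  64.5,  74.1,  55.1, -86.3]), 52.1, np.int32(293))
grey (array([ 437.5, -342.2,  111.9,   39.6,   83.4]), 49.4, np.int32(739))
[-0.053, 0.353, -0.0, 0, 0, 0.0] rows>=1.8
--
```

```bash
rm cmd.json; python3 - <<'E'
from h import *
import json;json.dump([552,93,190,4],open('cmd.json','w'))
p,d,w=cloud('wrist');a=np.radians(4);e=np.array([np.cos(a),np.sin(a)])
for n in('wrist','side'):
    if n=='side': p,d,w=cloud('side')
    q=w[...,:2]*1000-[558,3];u=q@e;v=q@[-e[1],e[0]]
    for lo,hi in((.03,.045),(.045,.06),(.063,.072)):
        m=(abs(v)<110)&(u<-62)&(u>-110)&(w[...,2]>lo)&(w[...,2]<hi)
        if m.sum(): print(n,lo,m.sum(),np.percentile(u[m],[2,50,98]))
E
python3 plan.py "440 -5 190 4" "440 -5 42 4"
```

```text
wrist 0.03 34 [-70.68998439 -70.26926311 -69.21420791]
wrist 0.045 2103 [-70.36543094 -69.0126152  -62.40827246]
wrist 0.063 615 [-74.27988887 -70.74443137 -69.03896752]
side 0.03 39 [-80.1792036  -75.24733947 -71.80886553]
side 0.045 114 [-76.22783991 -65.95400014 -62.22116446]
side 0.063 78 [-75.85580177 -73.26994639 -70.53568348]
[-0.474, 0.36, -0.0, 0, 0, 0.0] rows>=3.0
--
[0.0, 0.0, 0.592, 0, 0, 0.0] rows>=3.0
--
```

Request:
send_rows(
  moves=[
    [-0.474, 0.36, 0, 0, 0, 0],
    [-0.474, 0.36, 0, 0, 0, 0],
    [-0.474, 0.36, 0, 0, 0, 0],
    [-0.474, 0.36, 0, 0, 0, 0],
    [-0.474, 0.36, 0, 0, 0, 0],
    [-0.474, 0.36, 0, 0, 0, 0],
    [-0.474, 0.36, 0, 0, 0, 0],
  ],
  grip=0,
)

```text
time_s: 44.6
position: [0.4425, -0.0044, 0.1894]
tcp_rot: [[0.997, 0.076, 0.001], [0.076, -0.997, -0.0], [0.001, 0.0, -1.0]]
force: [-0.8, 0.1, -0.8]
opening: 0.013
grasp_force: 0.0
```

Request:
send_rows(
  moves=[
    [0, 0, 0.1, 0, 0, 0],
    [0, 0, 0.25, 0, 0, 0],
    [0, 0, 0.4, 0, 0, 0],
    [0, 0, 0.52, 0, 0, 0],
    [0, 0, 0.592, 0, 0, 0],
    [0, 0, 0.592, 0, 0, 0],
    [0, 0, 0.592, 0, 0, 0],
  ],
)

```text
time_s: 45.3
position: [0.4418, -0.0043, 0.0413]
tcp_rot: [[0.997, 0.076, -0.0], [0.076, -0.997, 0.0], [-0.0, -0.0, -1.0]]
force: [0.2, 0.1, -0.2]
opening: 0.003
grasp_force: 0.0
```

Request:
send_rows(
  moves=[
    [0.02, 0, 0, 0, 0, 0],
    [0.05, 0, 0, 0, 0, 0],
    [0.08, 0, 0, 0, 0, 0],
    [0.1, 0, 0, 0, 0, 0],
    [0.12, 0, 0, 0, 0, 0],
    [0.14, 0, 0, 0, 0, 0],
    [0.16, 0, 0, 0, 0, 0],
    [0.18, 0, 0, 0, 0, 0],
    [0.2, 0, 0, 0, 0, 0],
    [0.2, 0, 0, 0, 0, 0],
  ],
)

```text
time_s: 46.3
position: [0.4914, -0.0009, 0.0414]
tcp_rot: [[0.997, 0.074, 0.0], [0.074, -0.997, 0.0], [0.0, -0.0, -1.0]]
force: [-2.3, 1.0, 1.5]
opening: 0.007
grasp_force: 1.1
```

Request:
send_rows(
  moves=[
    [0.02, 0, 0, 0, 0, 0],
    [0.04, 0, 0, 0, 0, 0],
    [0.06, 0, 0, 0, 0, 0],
    [0.08, 0, 0, 0, 0, 0],
    [0.1, 0, 0, 0, 0, 0],
    [0.115, 0, 0, 0, 0, 0],
    [0.13, 0, 0, 0, 0, 0],
    [0.13, 0, 0, 0, 0, 0],
    [0.13, 0, 0, 0, 0, 0],
  ],
)

```text
time_s: 47.2
position: [0.5247, 0.0013, 0.0416]
tcp_rot: [[0.997, 0.074, 0.003], [0.074, -0.997, -0.0], [0.003, 0.0, -1.0]]
force: [-2.1, 0.3, -0.5]
opening: 0.002
grasp_force: 0.7
```

Request:
send_rows(
  moves=[
    [0.006, 0, 0, 0, 0, 0],
    [0.012, 0, 0, 0, 0, 0],
    [0.018, 0, 0, 0, 0, 0],
    [0.024, 0, 0, 0, 0, 0],
    [0.024, 0, 0, 0, 0, 0],
  ],
)

```text
time_s: 47.7
position: [0.5299, 0.0017, 0.0416]
tcp_rot: [[0.997, 0.074, 0.001], [0.074, -0.997, -0.0], [0.001, 0.0, -1.0]]
force: [-2.9, -0.6, 0.8]
opening: 0.004
grasp_force: 1.7
```

```bash
cat > tr.py <<'E'
from h import *
for n in('top','side'):
    p,d,w=cloud(n);a=np.radians(4);e=np.array([np.cos(a),np.sin(a)]);p=p.astype(int)
    q=w[...,:2]*1000-[558,3];u=q@e;v=q@[-e[1],e[0]]
    for c,i,y in(('red',0,-90),('blue',2,30),('green',1,90)):
        o=[k for k in range(3) if k!=i]
        m=(p[...,i]>1.4*np.maximum(p[...,o[0]],p[...,o[1]]))&(p[...,i]>25)&(abs(v-y)<30)&(abs(u-30)<95)&(w[...,2]>.055)&(u<135)
        if m.sum()>60: print(n,c,rect(np.stack([u[m],v[m]],1)/1000),np.round(np.percentile(w[m][:,2]*1000,[10,50,90]),1),m.sum())
E
python3 tr.py
```

```text
top red [ 71.4 -88.1  87.   42.3  -0. ] [70.1 73.  91.8] 575
top blue [6.150e+01 3.150e+01 1.033e+02 3.950e+01 1.000e-01] [69.7 72.4 91.5] 431
top green [ 58.   91.5 112.1  41.   -0. ] [69.8 72.4 91.9] 695
side red [ 70.9 -87.6  90.1  46.8  -3.7] [66.7 72.3 89.6] 246
side blue [ 5.450e+01  3.490e+01  1.156e+02  4.160e+01 -1.000e-01] [67.9 73.  92.2] 254
side green [ 58.5  92.3 110.8  45.   -1.3] [67.6 72.1 89. ] 366
```

Request:
send_rows(
  moves=[
    [0.006, 0, 0, 0, 0, 0],
    [0.012, 0, 0, 0, 0, 0],
    [0.016, 0, 0, 0, 0, 0],
    [0.016, 0, 0, 0, 0, 0],
  ],
)

```text
time_s: 48.2
position: [0.5314, 0.0018, 0.0416]
tcp_rot: [[0.997, 0.075, -0.004], [0.075, -0.997, -0.0], [-0.004, -0.0, -1.0]]
force: [-6.5, -3.5, 5.3]
opening: 0.005
grasp_force: 3.9
```

Request:
send_rows(
  moves=[
    [0.004, 0, 0, 0, 0, 0],
    [0.008, 0, 0, 0, 0, 0],
    [0.008, 0, 0, 0, 0, 0],
  ],
)

```text
time_s: 48.5
position: [0.5314, 0.0018, 0.0416]
tcp_rot: [[0.997, 0.075, -0.009], [0.075, -0.997, -0.0], [-0.009, -0.0, -1.0]]
force: [-10.7, -5.6, 8.0]
opening: 0.007
grasp_force: 5.7
```

The tray is against its stop: position held at 0.5314 while the force rose. The next moves back off and check it.

Request:
send_rows(
  moves=[
    [-0.02, 0, 0, 0, 0, 0],
    [-0.06, 0, 0, 0, 0, 0],
    [-0.14, 0, 0, 0, 0, 0],
    [-0.26, 0, 0, 0, 0, 0],
    [-0.26, 0, 0, 0, 0, 0],
    [-0.26, 0, -0.2, 0, 0, 0],
    [-0.26, 0, -0.4, 0, 0, 0],
    [-0.26, 0, -0.6, 0, 0, 0],
    [-0.26, 0, -0.6, 0, 0, 0],
    [-0.26, 0, -0.6, 0, 0, 0],
  ],
)

```text
time_s: 49.5
position: [0.4729, -0.0029, 0.1934]
tcp_rot: [[0.997, 0.074, 0.007], [0.074, -0.997, -0.001], [0.007, 0.002, -1.0]]
force: [-0.4, 0.3, -0.1]
opening: 0.005
grasp_force: 0.0
```

Request:
send_rows(
  moves=[
    [0.3, 0, -0.1, 0, 0, 0],
    [0.3, 0, -0.1, 0, 0, 0],
    [0.3, 0, -0.1, 0, 0, 0],
    [0.3, 0, -0.1, 0, 0, 0],
    [0.3, 0, -0.1, 0, 0, 0],
    [0.3, 0, -0.1, 0, 0, 0],
  ],
)

```text
time_s: 50.1
position: [0.5438, 0.0031, 0.2154]
tcp_rot: [[0.997, 0.074, -0.003], [0.074, -0.997, 0.001], [-0.003, -0.001, -1.0]]
force: [0.5, -0.8, 0.1]
opening: 0.008
grasp_force: 0.0
```

```bash
sed -e 's/abs(u)<65/abs(u-60)<62/' seat.py > seat2.py; python3 seat2.py s4; python3 tr.py; python3 t.py t5; python3 w.py w8|egrep 'wall|t '
```

```text
t 50.1 [0.5438 0.0031 0.2154]
red rect u,v,len,wid,ang [ 58.2 -87.6 120.   49.1  -1.1] lid z 69.3 tilt [-0.001 -0.002] rib 89.1
blue rect u,v,len,wid,ang [ 61.4  30.  110.5  42.2  -0. ] lid z 69.3 tilt [-0.001  0.   ] rib 89.1
green rect u,v,len,wid,ang [6.15e+01 9.02e+01 1.11e+02 4.19e+01 1.00e-01] lid z 69.2 tilt [-0.001  0.   ] rib 89.0
top blue [ 62.5  49.5 112.3  28.6 -14.9] [70.3 72.9 92.5] 245
top green [ 5.970e+01  9.160e+01  1.104e+02  4.090e+01 -1.000e-01] [70.2 72.3 90.8] 510
side red [ 34.1 -87.4 169.1  44.6  -0.2] [66.7 72.1 90.1] 331
side blue [ 61.9  38.  106.9  34.9  -7.2] [67.9 71.8 90.3] 191
side green [ 59.6  95.7 110.3  48.6   3.3] [67.2 71.9 89.6] 367
grey (array([ 536.6, -354.4,  114.3,   41.6,   82.5]), 49.3, np.int32(752))
grey (array([ 437.4, -342.7,  113.8,   39.6,   83.1]), 49.4, np.int32(738))
t 50.3 [0.5449 0.0029 0.2164] a 4.25 F [0.2 0.1 0.1] 0.001073353303786498 0.0
wall (array([696.2,   1.7, 255. ,   3.3, -86. ]), 50.3, np.int32(665))
wall (array([617.7,   7.1, 250.9, 140.9, -86. ]), 49.0, np.int32(13030))
wall (array([ 497.8, -275.9,  115.6,    3.4,   -7.5]), 49.4, np.int32(533))
wall (array([ 342.9, -199.7,   58.4,   31.3,   89.8]), 49.4, np.int32(872))
```

View pics/s4.png

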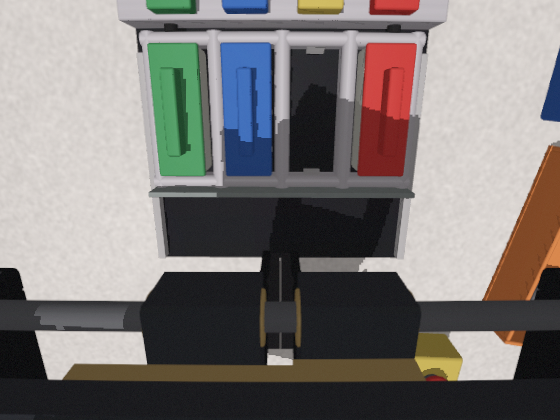

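View pics/t5.png

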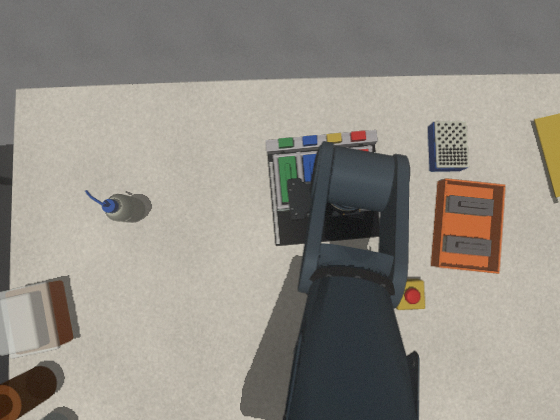

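The pictures show the tray home at the dock, moved 60 mm, with the bumpers at (170,27) and (393,27) touching. Green (177,110), blue (247,108) and red (387,108) lie flat in line with their tags. Both used troughs are in the bin at (470,206) and (466,245), and the bystanders are where they were.

```bash
python3 -c "
from rig import ticket
print(ticket.hand_in())"
```

```text
the job is handed in; nothing more can be done
None
```

I handed the job in at about 50 s: both used troughs are in the bin, red, blue and green are pressed flat in their own bays (no yellow was present), and the tray is pushed home against the dock; the hand-in returned no verdict.

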